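# Clamp repaired handsets on a curing rack

### The job

The repaired handsets lying on the mat must be clamped in the sloped rack while their screen glue cures: throw the rack's lever into the green notch to lift the retaining bar, then lay every handset on a raised rest of its own, screen up, lengthwise along the rest, centred on it and with its lower end down against the white ledge. When all are lying there, throw the lever back into the red notch so that the bar comes down over them, and leave the bottle, screwdriver and parts tray where they stand.

Things in the scene. Friction and masses are not known exactly. Their poses are not given: they have to be found in the camera images.
- rack: grey sloped rack fixed to the bench, 500 mm wide along its y, lever housing at its -y end. Origin on the table below the middle of the row of rests; z up, x away from the robot, y along the row. Its pale panel rises to +x at 25 degrees, 9 mm below the tops of the rests; a white ledge along the low (-x) end stands 10 mm above the tops of the rests. Rests' centres: 80 mm above the table
- rest0: rest 0 of 4: black rubber rib with an orange line, 28 mm wide, standing 9 mm off the pale panel, 106 mm from the next. Origin on its top face where the middle of a handset's underside belongs (its end then 1 mm from the ledge, whose face is at x = -63 mm). x up the slope along the rest, y across, z square off its top (25 degrees from vertical, leaning to the robot)
- rest1: rest 1 of 4: black rubber rib with an orange line, 28 mm wide, standing 9 mm off the pale panel, 106 mm from the next. Origin on its top face where the middle of a handset's underside belongs (its end then 1 mm from the ledge, whose face is at x = -63 mm). x up the slope along the rest, y across, z square off its top (25 degrees from vertical, leaning to the robot)
- rest2: rest 2 of 4: black rubber rib with an orange line, 28 mm wide, standing 9 mm off the pale panel, 106 mm from the next. Origin on its top face where the middle of a handset's underside belongs (its end then 1 mm from the ledge, whose face is at x = -63 mm). x up the slope along the rest, y across, z square off its top (25 degrees from vertical, leaning to the robot)
- rest3: rest 3 of 4: black rubber rib with an orange line, 28 mm wide, standing 9 mm off the pale panel, 106 mm from the next. Origin on its top face where the middle of a handset's underside belongs (its end then 1 mm from the ledge, whose face is at x = -63 mm). x up the slope along the rest, y across, z square off its top (25 degrees from vertical, leaning to the robot)
- lever (a joint): lever angle about the rack's y, rad: 0 in the red (clamp) notch, leaning 0.45 towards the robot (rack -x); 0.90 in the green (open) notch, leaning 0.45 to rack +x. Pivot at (-20, -305, 55) mm in the rack's frame, 100 mm from the knob's centre. Those are its end stops: an over-centre spring (3 N at the knob) holds it in either notch, and once past half-way (0.45) draws it into the other
- lever_knob (a point): centre of the lever's black knob, a cylinder 24 mm in diameter and 26 mm long, lying along the rack's y (pinch its flat ends from above; it stands about 145 mm above the table in either notch and 155 mm midway)
- bar_mid (a point): middle of the steel retaining bar (8 mm thick, 470 mm long, along the rack's y), geared to the lever. Lever at red: it lies across all the rests, 35 mm up the slope from their centres, blocks loading, and clears a seated handset by about 4 mm. Lever at green: it is up and back, 160 mm above the table and 130 mm behind the rests' centres, out of the way
- handset0_center (a point): centre of a silver-framed handset with a dark glass screen on top: a slab 124 x 50 x 14 mm (its x, y, z), about 0.2 kg, lying flat on the mat, screen up (+z). Either end may go down the slope. Absent in some starts
- handset1_center (a point): centre of a blue-framed handset with a dark glass screen on top: a slab 124 x 50 x 14 mm (its x, y, z), about 0.2 kg, lying flat on the mat, screen up (+z). Either end may go down the slope. Absent in some starts
- handset2_center (a point): centre of a copper-coloured-framed handset with a dark glass screen on top: a slab 124 x 50 x 14 mm (its x, y, z), about 0.2 kg, lying flat on the mat, screen up (+z). Either end may go down the slope. Absent in some starts
- handset3_center (a point): centre of a red-framed handset with a dark glass screen on top: a slab 124 x 50 x 14 mm (its x, y, z), about 0.2 kg, lying flat on the mat, screen up (+z). Either end may go down the slope. Absent in some starts
- cleaner_center (a point): bystander: middle of a white bottle, 60 mm across and 120 mm tall, standing
- driver_grip (a point): bystander: handle of an orange screwdriver, 160 mm long, lying
- parts_tray_center (a point): bystander: middle of a blue divided tray, 130 x 90 x 30 mm
Mind the look-alikes: they are no part of the job. Leave any brown or yellow look-alike of the part that bears handset2_center alone.

How it is judged (in metres and radians):
On the way, in this order (a step that is already met when the one before it is completed fails the run):
1. the lever is in the green notch (bar up) (value of joint lever above 0.8 rad), for 0.2 s.
2. every handset lies on a rest of its own, with the lever still in the green notch (value of joint lever above 0.8 rad and x of handset0_center in the frame of rest0 between -0.008 and 0.008 m and z of handset0_center in the frame of rest0 between 0.002 and 0.011 m and angle between the x axis of each of handset0_center, handset1_center, handset2_center, handset3_center and the x axis of rest0, either way round below 0.12 rad and angle between the z axis of each of handset0_center, handset1_center, handset2_center, handset3_center and the z axis of rest0, either way round below 0.12 rad and (y of handset0_center in the frame of rest0 between -0.01 and 0.01 m or y of handset0_center in the frame of rest1 between -0.01 and 0.01 m or y of handset0_center in the frame of rest2 between -0.01 and 0.01 m or y of handset0_center in the frame of rest3 between -0.01 and 0.01 m) and x of handset1_center in the frame of rest0 between -0.008 and 0.008 m and z of handset1_center in the frame of rest0 between 0.002 and 0.011 m and (y of handset1_center in the frame of rest0 between -0.01 and 0.01 m or y of handset1_center in the frame of rest1 between -0.01 and 0.01 m or y of handset1_center in the frame of rest2 between -0.01 and 0.01 m or y of handset1_center in the frame of rest3 between -0.01 and 0.01 m) and x of handset2_center in the frame of rest0 between -0.008 and 0.008 m and z of handset2_center in the frame of rest0 between 0.002 and 0.011 m and (y of handset2_center in the frame of rest0 between -0.01 and 0.01 m or y of handset2_center in the frame of rest1 between -0.01 and 0.01 m or y of handset2_center in the frame of rest2 between -0.01 and 0.01 m or y of handset2_center in the frame of rest3 between -0.01 and 0.01 m) and x of handset3_center in the frame of rest0 between -0.008 and 0.008 m and z of handset3_center in the frame of rest0 between 0.002 and 0.011 m and (y of handset3_center in the frame of rest0 between -0.01 and 0.01 m or y of handset3_center in the frame of rest1 between -0.01 and 0.01 m or y of handset3_center in the frame of rest2 between -0.01 and 0.01 m or y of handset3_center in the frame of rest3 between -0.01 and 0.01 m)), for 0.3 s.
3. the lever is back in the red notch (bar down) (value of joint lever below 0.07 rad), for 0.2 s.
At the end, for the whole second after the job is handed in: Every handset present lies at rest on a rest of its own: centre within 8 mm along and 10 mm across of its place, 2 to 11 mm above the rest's top, length and face within 0.12 rad. Lever within 0.07 rad of the red notch. Bottle (upright), screwdriver and tray within 30 mm of their starts (x of handset0_center in the frame of rest0 between -0.008 and 0.008 m and z of handset0_center in the frame of rest0 between 0.002 and 0.011 m and angle between the x axis of each of handset0_center, handset1_center, handset2_center, handset3_center and the x axis of rest0, either way round below 0.12 rad and angle between the z axis of each of handset0_center, handset1_center, handset2_center, handset3_center and the z axis of rest0, either way round below 0.12 rad and (y of handset0_center in the frame of rest0 between -0.01 and 0.01 m or y of handset0_center in the frame of rest1 between -0.01 and 0.01 m or y of handset0_center in the frame of rest2 between -0.01 and 0.01 m or y of handset0_center in the frame of rest3 between -0.01 and 0.01 m) and x of handset1_center in the frame of rest0 between -0.008 and 0.008 m and z of handset1_center in the frame of rest0 between 0.002 and 0.011 m and (y of handset1_center in the frame of rest0 between -0.01 and 0.01 m or y of handset1_center in the frame of rest1 between -0.01 and 0.01 m or y of handset1_center in the frame of rest2 between -0.01 and 0.01 m or y of handset1_center in the frame of rest3 between -0.01 and 0.01 m) and x of handset2_center in the frame of rest0 between -0.008 and 0.008 m and z of handset2_center in the frame of rest0 between 0.002 and 0.011 m and (y of handset2_center in the frame of rest0 between -0.01 and 0.01 m or y of handset2_center in the frame of rest1 between -0.01 and 0.01 m or y of handset2_center in the frame of rest2 between -0.01 and 0.01 m or y of handset2_center in the frame of rest3 between -0.01 and 0.01 m) and x of handset3_center in the frame of rest0 between -0.008 and 0.008 m and z of handset3_center in the frame of rest0 between 0.002 and 0.011 m and (y of handset3_center in the frame of rest0 between -0.01 and 0.01 m or y of handset3_center in the frame of rest1 between -0.01 and 0.01 m or y of handset3_center in the frame of rest2 between -0.01 and 0.01 m or y of handset3_center in the frame of rest3 between -0.01 and 0.01 m) and value of joint lever below 0.07 rad and linear speed of each of handset0, handset1, handset2, handset3 below 0.02 m/s and distance of each of cleaner_center, driver_grip, parts_tray_center from where it was at the start of the episode below 0.03 m and angle between cleaner_center's own z axis and vertical below 0.2 rad); the robot touches nothing.
It fails at once if the cleaner bottle is shifted by more than 50 mm (distance of cleaner_center from where it was at the start of the episode above 0.05 m).
It fails at once if the screwdriver is shifted by more than 50 mm (distance of driver_grip from where it was at the start of the episode above 0.05 m).
It fails at once if the parts tray is shifted by more than 50 mm (distance of parts_tray_center from where it was at the start of the episode above 0.05 m).
Of handset0, handset1, handset2, handset3 only 3 to 4 are there at a start; the rules pass over those that are not, and their reading is None.
At some moment in a run one of handset0, handset1, handset2, handset3 may be knocked a few centimetres aside while the robot is not near it.
Once in a run the grip may slacken for a moment while it holds something.
It also fails if it takes over 210 s, if anything falls off the work surface, if the arm or the gripper's body presses on something with over 40 N, if the wrist force passes 120 N, or if a joint passes its speed limit or range.

### The arm

A 6-joint arm with a two-finger parallel gripper is mounted at the origin on the work surface. World frame = base frame: x ahead of the robot, y to its left, z up, the work surface at z = 0. Lengths are in mm, angles in degrees, forces in N, time in s.
With the tool pointing down it reaches from about 350 to 850 mm from the base axis. Payload 8.1 kg.
Tool frame: the origin (TCP) lies at the very end of the fingers, on their centre line; the grasp point (between the pads) lies 19 mm behind it; z points along the fingers, y is the direction in which the jaws open and shut (so a half turn about z gives the same grasp; the last joint's range is limited). The gripper opens to 85 mm and grips with 20 to 120 N. Pads are 22 mm wide; open, the fingers measure 114 mm over their backs; the gripper's body (76 mm by 85 mm) begins 54 mm behind the grasp point. The pads swing forward as they close: fully open they stand 13 mm farther back than shut.
Start: joints at [-79.607, 7.471, 85.268, -0, 87.261, -4.893], TCP at [158.208, -578.771, 231.292] pointing down, gripper open.
Joint ranges: [-169.43, 169.43], [-51.17, 129.36], [1.28, 143.12], [-76.62, 256.62], [0, 156.53], [-152.29, 152.29]. Speed limits (degrees/s): [136.94, 136.94, 159.86, 180, 180, 180].

### API

Orientations are given as [roll, pitch, yaw] about the fixed x, y, z axes, in that order (R = Rz(yaw) Ry(pitch) Rx(roll)).
In Python, from bench import sensors, viewer, job gives the robot as it stands.
- The arm moves only by the shell command python3 -m pendant 'ROWS' [FORCE]. ROWS is JSON, one flat list of numbers, 5 for each row, row after row: the shift along the world's x, y, z in mm, then the turn about the world's z in rad, then the finger opening in mm, from 0 to 85.4. In form: [x, y, z, twist, hand, x, y, z, twist, hand, ...]. A call has 1 to 12 rows; each row shifts and turns the pose as measured when the row begins; what a row does not reach is not made up. A row lasts 1/12 s, in which the tool goes at most 41.7 mm and 7.16 degrees, less where a joint would pass 70% of its speed; a pose out of reach is approached as far as the arm can. A call with a gripper value outside its range is refused whole. The fingers move at their own pace and stop on an object; FORCE is the grip in N (left out, the last holds). Time passes only in rows, so rows that do not move let the fingers close. It gives the time, the measured TCP pose, the force and the opening at its end, in the units of the state.
- sensors.sense(): the state, without advancing time (a new reading comes with each control period).
- viewer.snapshot(name): name is "scene" or "top"; returns a dict with "frame" (420x560x3 uint8, blue, green, red), "z_map" (420x560 float32, mm along the optical axis (not along the pixel's ray), 0 where there is no reading), "fx", "fy", "cx", "cy" (pixels), "k1" (the pictures are not rectified: a ray, as slopes to the right and down, at radius r is drawn at 1 + k1 r^2 times it, then the intrinsics apply), "view" (4x4, takes a point from world to camera coordinates). Camera axes: x right, y down, z forward; pixel columns grow to the right and rows downward; lengths in mm; the calibration is good to about 2 mm. A picture is of the moment at which its call begins.
- job.hand_in(): hands the job in, once; it reports no verdict.
The state is a dict: "time": time; "joint_pos": joint angles; "qd": joint speeds; "joint_efforts": joint torques, N m; "tool_pos": TCP position; "tcp_rot": TCP orientation; "ft_force": force on the tool from outside, world axes, zero at the start; "wrist_torque": the same for the moment, N m; "finger_gap": finger opening in mm.
Only numpy, scipy, OpenCV 4.12 (cv2) and the standard library are available. Lean on these libraries where they do the work, as an engineer would, in place of code of your own. Each camera call takes 0.05 s, during which the arm holds its last target.

## Working session

There is one attempt and no reset: what is moved stays moved. The work goes in short steps, Python scripts to look and compute and a shell command to move; the robot and the scene stay as the last step left them, time stands still between calls to the robot, and variables do not carry over. Pictures are saved under pics/ and viewed, and the job is handed in when it is done.

```bash
ls; mkdir -p pics; cat > h.py <<'E'
import numpy as np,cv2
from bench import sensors,viewer,job
def snap(n,f):
    s=viewer.snapshot(n); cv2.imwrite(f'pics/{f}.png',s['frame']); np.savez(f'pics/{f}.npz',**{k:np.array(v) for k,v in s.items()}); return s
def ray(s,u,v):
    x=(np.asarray(u,float)-s['cx'])/s['fx'];y=(np.asarray(v,float)-s['cy'])/s['fy']
    k=float(s['k1']);rd=np.hypot(x,y);r=rd.copy()
    for _ in range(30): r=rd/(1+k*r*r)
    sc=1/(1+k*r*r); return x*sc,y*sc
def pt_depth(s,u,v):
    x,y=ray(s,u,v); z=s['z_map'][np.asarray(v,int),np.asarray(u,int)]
    P=np.stack([x*z,y*z,z,np.ones_like(z)],-1)
    return (P@np.linalg.inv(s['view']).T)[...,:3]
def pt_plane(s,u,v,h):
    x,y=ray(s,u,v); T=np.linalg.inv(s['view']); d=np.stack([x,y,np.ones_like(x)],-1)@T[:3,:3].T; o=T[:3,3]
    t=(h-o[2])/d[...,2]; return o+d*t[...,None]
def proj(s,P):
    p=np.asarray(P)@s['view'][:3,:3].T+s['view'][:3,3]; x=p[...,0]/p[...,2];y=p[...,1]/p[...,2];f=1+float(s['k1'])*(x*x+y*y)
    return np.stack([x*f*s['fx']+s['cx'],y*f*s['fy']+s['cy']],-1)
E
python3 - <<'E'
from h import *
for n in('scene','top'):
    s=snap(n,n+'0'); print(n,s['fx'],s['cx'],s['cy'],s['k1'],np.round(s['view'],3).tolist())
print(sensors.sense())
E
```

```text
pics
scene 486.413162152426 283.61680682242087 211.2376965201578 -0.09023131344130843 [[-0.828, 0.56, 0.01, 381.779], [0.336, 0.51, -0.792, -35.775], [-0.449, -0.653, -0.61, 1776.466], [0.0, 0.0, 0.0, 1.0]]
top 487.11503419463594 282.4355335452068 209.1017933284353 -0.14437229159940707 [[0.028, -1.0, 0.008, -39.259], [-0.987, -0.029, -0.156, 424.725], [0.156, -0.003, -0.988, 1593.332], [0.0, 0.0, 0.0, 1.0]]
{'time': 0.1, 'joint_pos': array([-7.96056012e+01,  7.51000180e+00,  8.53239001e+01, -1.79875659e-04,
        8.72611032e+01, -4.89244848e+00]), 'qd': array([ 0.08196593, -0.06599222, -0.14857114, -0.06927056, -0.03378893,
       -0.04858236]), 'joint_efforts': array([ 3.27910704e-03, -5.70949566e+01, -5.01943409e+01, -1.02543513e-04,
        8.08174373e-03, -2.13105506e-05]), 'tool_pos': array([ 158.12779333, -578.27397625,  230.34920403]), 'tcp_rot': array([-1.79905326e+02, -7.92356521e-03,  1.52868494e+01]), 'ft_force': array([ 0.32014086, -0.10152015, -0.1213832 ]), 'wrist_torque': array([-0.04100897, -0.01299085, -0.0444093 ]), 'finger_gap': 85.3527882806033}
```

View pics/scene0.png

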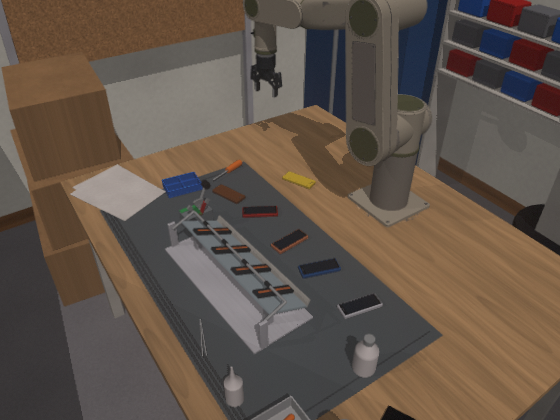

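View pics/top0.png

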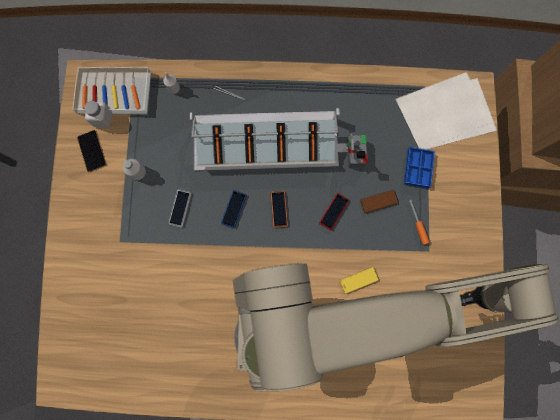

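The scene picture shows the rack at about (240,260), with four handsets in front of it: silver (360,306), blue (319,268), copper (290,240) and red (260,211). The brown (229,193) and yellow (299,180) pieces are look-alikes. The top view agrees with this. The lever is at (357,150) in the top picture.

```bash
python3 - <<'E'
from h import *
s=np.load('pics/top0.npz');f=s['frame']
cv2.imwrite('pics/z1.png',cv2.resize(f[90:250,110:410],None,fx=2.6,fy=2.6,interpolation=cv2.INTER_CUBIC))
s2=np.load('pics/scene0.npz');g=s2['frame']
cv2.imwrite('pics/z2.png',cv2.resize(g[160:360,140:400],None,fx=3,fy=3,interpolation=cv2.INTER_CUBIC))
E
```

```text
(no output)
```

View pics/z1.png

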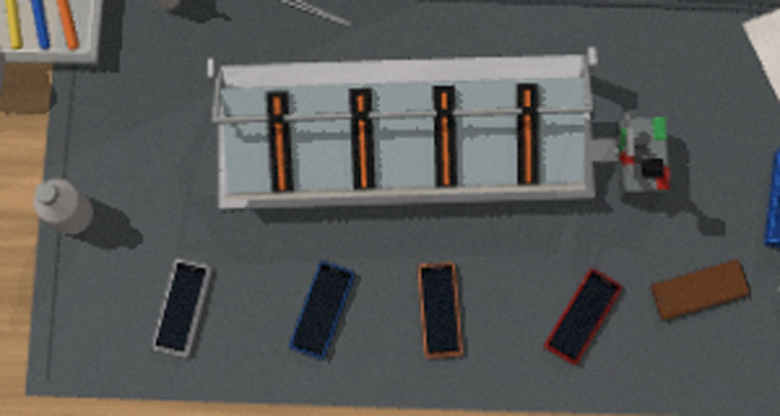

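View pics/z2.png

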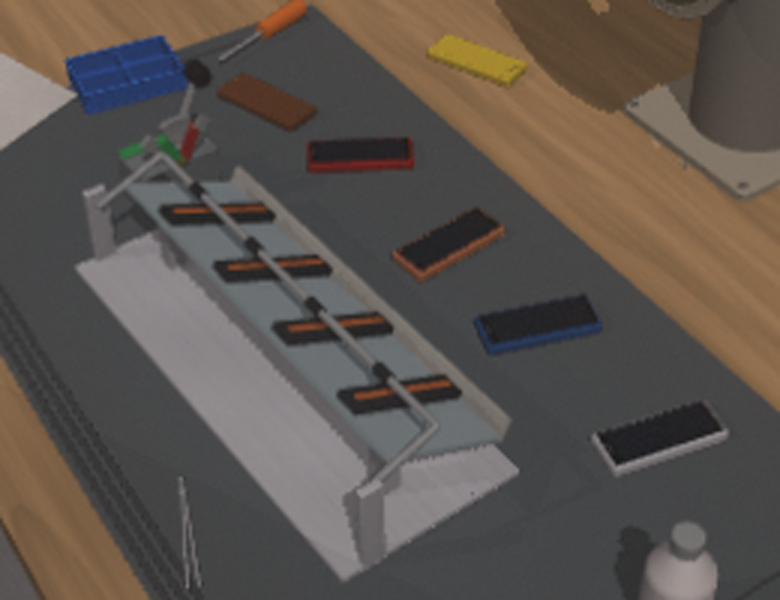

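```bash
cat >> h.py <<'E'
MAT=None
def handset(s,win,h=14):
    """rect of handset inside window (u0,v0,u1,v1) by difference from mat colour -> center, long-axis angle deg, size"""
    u0,v0,u1,v1=win; f=cv2.resize(s['frame'][v0:v1,u0:u1],None,fx=4,fy=4,interpolation=cv2.INTER_CUBIC).astype(int)
    hsv=cv2.cvtColor(f.clip(0,255).astype(np.uint8),cv2.COLOR_BGR2HSV)
    m=((hsv[...,1]>110)&(hsv[...,2]>70)&~((hsv[...,0]>85)&(hsv[...,0]<102)))|((hsv[...,2]>115)&(hsv[...,1]<70))
    m=m.astype(np.uint8); cs,_=cv2.findContours(m,cv2.RETR_EXTERNAL,cv2.CHAIN_APPROX_NONE)
    if not cs:return None
    c=np.vstack([c for c in cs if cv2.contourArea(c)>60])[:,0,:]
    u=(c[:,0]+.5)/4-.5+u0; v=(c[:,1]+.5)/4-.5+v0
    P=pt_plane(s,u,v,h)[:,:2].astype(np.float32)
    (cx,cy),(a,b),ang=cv2.minAreaRect(P)
    if a<b: a,b=b,a; ang+=90
    ang=(ang+90)%180-90
    return np.round([cx,cy,ang,a,b],1)
E
python3 - <<'E'
from h import *
s=dict(np.load('pics/top0.npz'))
for n,w in dict(silver=(160,183,200,235),blue=(215,183,255,235),copper=(264,183,298,235),red=(312,185,355,235)).items():
    print(n,handset(s,w))
s2=dict(np.load('pics/scene0.npz'))
for n,w in dict(silver=(332,285,388,322),blue=(292,252,345,282),copper=(266,225,312,257),red=(238,200,283,222)).items():
    print(n,handset(s2,w))
# orange lines
for nm,S,reg in(('top',s,(190,100,340,170)),('scene',s2,(180,215,310,305))):
    u0,v0,u1,v1=reg;f=S['frame'][v0:v1,u0:u1];hsv=cv2.cvtColor(f,cv2.COLOR_BGR2HSV)
    m=((hsv[...,0]<18)&(hsv[...,1]>140)&(hsv[...,2]>110)).astype(np.uint8)
    m=cv2.morphologyEx(m,cv2.MORPH_CLOSE,np.ones((7,7)))
    k,l,st,c=cv2.connectedComponentsWithStats(m)
    for i in range(1,k):
        if st[i,4]<15: continue
        v,u=np.nonzero(l==i); P=pt_depth(S,u+u0,v+v0); print(nm,st[i].tolist(),np.round(np.median(P,0),1), np.round(P[np.argmin(P[:,0])],1),np.round(P[np.argmax(P[:,0])],1))
E
```

```text
silver [421.4 339.8   7.4 129.   46.9]
blue [425.7 139.5 -17.7 123.8  49.5]
copper [429.7 -14.6   6.5 124.3  49.9]
red [ 426.9 -201.4  -29.9  124.3   50.5]
silver [434.8 345.7 -31.  127.2  44.4]
blue [439.9 160.9 -35.1 127.6  45.6]
copper [438.   11.8 -12.7 129.4  52.7]
red [ 435.2 -188.   -33.4  124.3   52.7]
top [122, 25, 2, 35, 69] [ 648.5 -120.1   82.2] [ 595.3 -124.6   56.1] [ 698.7 -116.3  102.8]
top [58, 27, 3, 35, 66] [636.9  90.3  81.8] [582.6  86.5  53.4] [685.9  91.3 101.4]
top [90, 26, 3, 35, 63] [643.6 -14.8  82.8] [585.4 -17.4  67.5] [691.6 -14.1 103.8]
top [25, 28, 4, 35, 76] [630.5 196.4  82.6] [ 172.5  -21.4 1640.3] [679.2 196.8 103. ]
scene [110, 21, 20, 10, 25] [406.7   8.6  12.2] [355.8  -4.3  -1.4] [443.8  11.   12.9]
scene [96, 32, 13, 5, 18] [480.8  13.2  13.4] [455.9  17.2  14.9] [491.5   7.5  16.8]
scene [96, 72, 14, 3, 20] [598.  196.9  66.5] [573.1 191.9  52.7] [620.8 198.   77.9]
scene [79, 75, 10, 3, 18] [664.9 200.2  96.8] [645.7 196.7  87.5] [676.1 200.4 101. ]
```

```bash
python3 - <<'E'
from h import *
s=dict(np.load('pics/top0.npz')); s2=dict(np.load('pics/scene0.npz'))
u,v=np.meshgrid(np.arange(150,330,6),np.arange(176,184,3));P=pt_depth(s,u,v);print('mat z top',np.median(P[...,2]))
u,v=np.meshgrid(np.arange(330,350,4),np.arange(330,340,3));P=pt_depth(s2,u,v);print('mat z scene',P[...,2].round(1).ravel()[:20])
yw=np.radians(3.25);ex=np.array([np.cos(yw),np.sin(yw)]);ey=np.array([-np.sin(yw),np.cos(yw)])
# column profiles across the rack: along rack x at rack y between/at rests, from top depth
vv,uu=np.mgrid[100:180,185:345]
P=pt_depth(s,uu,vv); c0=np.array([639.9,38.0])
d=(P[...,:2]-c0); X=d@ex; Y=d@ey; Z=P[...,2]
# fit rests' top
for k,y in enumerate((-159,-53,53,159)):
    m=(abs(Y-y)<9)&(abs(X)<45)&(Z<120)&(Z>40); r=np.polyfit(X[m],Z[m],1)
    res=Z[m]-np.polyval(r,X[m]); g=abs(res)<4; r=np.polyfit(X[m][g],Z[m][g],1); print('rest',k,m.sum(),np.degrees(np.arctan(r[0])),r[1])
m=(abs(abs(Y)-0)<20)&(abs(X)<45)&(Z<120); r=np.polyfit(X[m],Z[m],1);print('panel',np.degrees(np.arctan(r[0])),r[1])
# ledge profile
for y in (-106,0,106):
    m=(abs(Y-y)<15)&(X<-35)&(X>-100); o=np.argsort(X[m]); print(np.round(np.stack([X[m],Z[m]],1)[o][::6]).astype(int).tolist())
hs=cv2.cvtColor(s['frame'],cv2.COLOR_BGR2HSV); print(hs[186:232:3,165:198:2].tolist()[5])
E
```

```text
mat z top 0.9221182868009237
mat z scene [ 1.1  5.4 -0.7 -1.   2.5  2.2  2.1 -1.8  0.3 -0.7  0.5 -3.3  2.2  1.4
  1.   2.  -0.3  3.1 -1.5  1.4]
rest 0 152 25.82046704771716 82.22027059240033
rest 1 148 26.48320481360606 83.01874501314101
rest 2 154 26.494665712395754 82.95062990083458
rest 3 150 26.256720051492252 82.90071563471629
panel 27.841845893407484 74.41546698316235
[[-100, 6], [-97, -3], [-95, 0], [-93, 7], [-90, -3], [-87, -1], [-85, 4], [-83, -1], [-80, 0], [-78, 3], [-75, -7], [-73, 1], [-70, 3], [-69, 9], [-67, 61], [-67, 57], [-65, 65], [-64, 8], [-63, 58], [-62, 10], [-59, 13], [-57, 46], [-56, 43], [-54, 49], [-52, 41], [-50, 46], [-47, 51], [-46, 58], [-44, 51], [-42, 55], [-40, 60], [-37, 64], [-35, 57]]
[[-100, 6], [-99, 1], [-95, 0], [-92, 2], [-91, -7], [-88, -2], [-85, 3], [-84, -2], [-81, -3], [-79, 7], [-77, -5], [-74, -3], [-72, 6], [-70, -3], [-68, 7], [-67, 59], [-67, 55], [-66, 9], [-65, 63], [-64, 16], [-63, 10], [-59, 10], [-58, 50], [-57, 43], [-54, 47], [-53, 41], [-51, 49], [-49, 55], [-46, 54], [-44, 49], [-42, 42], [-40, 58], [-38, 51], [-36, 56]]
[[-100, 4], [-97, 5], [-95, -4], [-92, -3], [-89, 4], [-88, 11], [-85, 0], [-82, -1], [-79, 3], [-78, -1], [-75, 3], [-72, 1], [-70, 9], [-69, 7], [-68, 60], [-67, 15], [-66, 65], [-65, 4], [-63, 12], [-62, 8], [-60, 52], [-58, 48], [-57, 43], [-55, 47], [-53, 52], [-50, 42], [-48, 51], [-46, 52], [-44, 47], [-42, 51], [-40, 56], [-38, 48], [-36, 67]]
[[80, 9, 88], [90, 15, 87], [90, 12, 85], [80, 9, 83], [102, 13, 96], [150, 2, 103], [108, 85, 36], [110, 128, 30], [104, 101, 38], [113, 102, 30], [108, 85, 30], [150, 2, 103], [150, 6, 80], [105, 9, 58], [90, 12, 84], [98, 12, 85], [114, 15, 87]]
```

```bash
cat >> h.py <<'E'
def screen(s,win,h=14):
    u0,v0,u1,v1=win; f=cv2.resize(s['frame'][v0:v1,u0:u1],None,fx=4,fy=4,interpolation=cv2.INTER_CUBIC)
    hsv=cv2.cvtColor(f,cv2.COLOR_BGR2HSV); m=((hsv[...,2]<52)&(hsv[...,1]>60)).astype(np.uint8)
    m=cv2.morphologyEx(m,cv2.MORPH_OPEN,np.ones((9,9)))
    cs,_=cv2.findContours(m,cv2.RETR_EXTERNAL,cv2.CHAIN_APPROX_NONE)
    c=max(cs,key=cv2.contourArea)[:,0,:]
    P=pt_plane(s,(c[:,0]+.5)/4-.5+u0,(c[:,1]+.5)/4-.5+v0,h)[:,:2].astype(np.float32)
    (cx,cy),(a,b),ang=cv2.minAreaRect(P)
    if a<b: a,b=b,a; ang+=90
    return np.round([cx,cy,(ang+90)%180-90,a,b],1)
E
python3 - <<'E'
from h import *
s=dict(np.load('pics/top0.npz')); s2=dict(np.load('pics/scene0.npz'))
W=dict(silver=(160,183,200,235),blue=(215,183,255,235),copper=(264,183,298,235),red=(312,185,355,235))
for n,w in W.items(): print(n,screen(s,w))
W=dict(silver=(332,285,388,322),blue=(292,252,345,282),copper=(266,225,312,257),red=(238,200,283,222))
for n,w in W.items(): print(n,screen(s2,w))
yw=np.radians(3.25);ex=np.array([np.cos(yw),np.sin(yw),0]);ey=np.array([-np.sin(yw),np.cos(yw),0]);c0=np.array([639.9,38.0,62.5])
for S in(s,s2):
  g=cv2.cvtColor(S['frame'],cv2.COLOR_BGR2GRAY).astype(np.float32)
  xs=np.arange(-80,-45,1.)
  for Y in(-106,0,106):
    acc=0
    for dy in np.arange(-25,26,2.):
        q=proj(S,c0+xs[:,None]*ex+(Y+dy)*ey).astype(np.float32); acc=acc+cv2.remap(g,q[:,:1],q[:,1:],cv2.INTER_LINEAR)[:,0]
    print(Y,[(int(x),int(a/26)) for x,a in zip(xs,acc)][::2])
# lever knob: black blob
f=s['frame'][135:168,340:375];hs=cv2.cvtColor(f,cv2.COLOR_BGR2HSV)
m=(hs[...,2]<28); v,u=np.nonzero(m); print(len(u)); P=pt_plane(s,u+340,v+135,157); print(P.mean(0).round(1), (u+340).min(),(u+340).max(),(v+135).min(),(v+135).max())
P=pt_depth(s,u+340,v+135);print(np.median(P,0).round(1))
f=s2['frame'][175:195,192:220];hs=cv2.cvtColor(f,cv2.COLOR_BGR2HSV);m=(hs[...,2]<28); v,u=np.nonzero(m);P=pt_depth(s2,u+192,v+175);print(len(u),np.median(P,0).round(1),pt_plane(s2,(u+192.).mean(),(v+175.).mean(),147).round(1))
E
```

```text
silver [422.2 324.8 -11.2 106.1  36.4]
blue [425.  139.7 -18.1 110.6  42.1]
copper [430.5 -13.8   6.3 108.1  36.9]
red [ 427.1 -201.3  -29.6  110.7   40. ]Traceback (most recent call last):
  File "<stdin>", line 6, in <module>
  File "h.py", line 40, in screen
    c=max(cs,key=cv2.contourArea)[:,0,:]
      ~~~^^^^^^^^^^^^^^^^^^^^^^^^
ValueError: max() iterable argument is empty
```

```bash
python3 - <<'E'
from h import *
s=dict(np.load('pics/top0.npz')); s2=dict(np.load('pics/scene0.npz'))
yw=np.radians(3.25);ex=np.array([np.cos(yw),np.sin(yw),0]);ey=np.array([-np.sin(yw),np.cos(yw),0]);c0=np.array([639.9,38.0,62.5])
for S in(s,s2):
  g=cv2.cvtColor(S['frame'],cv2.COLOR_BGR2GRAY).astype(np.float32)
  xs=np.arange(-80,-45,1.)
  for Y in(-106,0,106):
    acc=0
    for dy in np.arange(-25,26,2.):
        q=proj(S,c0+xs[:,None]*ex+(Y+dy)*ey).astype(np.float32); acc=acc+cv2.remap(g,q[:,:1],q[:,1:],cv2.INTER_LINEAR)[:,0]
    print(Y,[(int(x),int(a/26)) for x,a in zip(xs,acc)][::2])
f=s['frame'][135:168,340:375];hs=cv2.cvtColor(f,cv2.COLOR_BGR2HSV)
m=(hs[...,2]<28); v,u=np.nonzero(m); print(len(u)); P=pt_plane(s,u+340,v+135,157); print(P.mean(0).round(1), (u+340).min(),(u+340).max(),(v+135).min(),(v+135).max())
P=pt_depth(s,u+340,v+135);print(np.median(P,0).round(1))
f=s2['frame'][175:195,192:220];hs=cv2.cvtColor(f,cv2.COLOR_BGR2HSV);m=(hs[...,2]<28); v,u=np.nonzero(m);P=pt_depth(s2,u+192,v+175);print(len(u),np.median(P,0).round(1),pt_plane(s2,(u+192.).mean(),(v+175.).mean(),147).round(1))
E
```

```text
-106 [(-80, 87), (-78, 100), (-76, 105), (-74, 109), (-72, 116), (-70, 134), (-68, 153), (-66, 155), (-64, 150), (-62, 139), (-60, 136), (-58, 139), (-56, 142), (-54, 145), (-52, 146), (-50, 146), (-48, 146), (-46, 146)]
0 [(-80, 89), (-78, 99), (-76, 103), (-74, 108), (-72, 116), (-70, 135), (-68, 149), (-66, 150), (-64, 143), (-62, 133), (-60, 135), (-58, 139), (-56, 144), (-54, 146), (-52, 146), (-50, 146), (-48, 146), (-46, 146)]
106 [(-80, 93), (-78, 102), (-76, 105), (-74, 110), (-72, 121), (-70, 143), (-68, 154), (-66, 153), (-64, 143), (-62, 133), (-60, 136), (-58, 141), (-56, 144), (-54, 145), (-52, 145), (-50, 145), (-48, 145), (-46, 145)]
-106 [(-80, 67), (-78, 67), (-76, 67), (-74, 67), (-72, 70), (-70, 79), (-68, 95), (-66, 110), (-64, 118), (-62, 118), (-60, 116), (-58, 114), (-56, 111), (-54, 108), (-52, 105), (-50, 103), (-48, 102), (-46, 101)]
0 [(-80, 67), (-78, 67), (-76, 67), (-74, 68), (-72, 72), (-70, 83), (-68, 99), (-66, 112), (-64, 116), (-62, 115), (-60, 113), (-58, 112), (-56, 109), (-54, 106), (-52, 103), (-50, 102), (-48, 101), (-46, 102)]
106 [(-80, 68), (-78, 68), (-76, 68), (-74, 69), (-72, 73), (-70, 86), (-68, 104), (-66, 115), (-64, 117), (-62, 116), (-60, 115), (-58, 113), (-56, 109), (-54, 106), (-52, 105), (-50, 104), (-48, 104), (-46, 106)]
47
[ 588.7 -268.8  157. ] 357 364 151 157
[ 589.5 -269.8  154.7]
0 [nan nan nan] [nan nan nan]
  return _methods._mean(a, axis=axis, dtype=dtype,
  ret = um.true_divide(
<stdin>:15: RuntimeWarning: Mean of empty slice.
  ret = ret.dtype.type(ret / rcount)
```

```bash
python3 -m pendant '[30,23,0,-0.02,0, 30,23,0,-0.02,0, 30,23,0,-0.02,0, 30,23,0,-0.02,0, 30,23,0,-0.02,0, 30,23,0,-0.02,0, 30,23,0,-0.02,0, 30,23,0,-0.02,0, 30,23,0,-0.02,0, 30,23,0,-0.02,0]' 40; python3 -m pendant '[20,23,0,0,0, 20,23,0,0,0, 15,23,0,0,0]'
```

```text
time: 0.93
tool_pos: [459.8, -338.7, 224.6]
tcp_rot: [-179.5, 0.3, 2.5]
ft_force: [0.8, -1.1, -0.9]
finger_gap: -0.1
time: 1.18
tool_pos: [519.0, -264.2, 222.9]
tcp_rot: [-179.4, 0.4, 2.6]
ft_force: [1.1, -0.1, 0.5]
finger_gap: -0.2
```

```bash
python3 -m pendant '[15,-3,-25,0,0, 15,-2,-30,0,0, 0,0,-28,0,0, 0,0,0,0,0]'; python3 -m pendant '[15,1,0,0,0, 15,1,2,0,0, 15,1,2,0,0, 15,1,2,0,0, 15,1,0,0,0, 15,1,0,0,0, 15,1,-2,0,0, 10,0,-2,0,0]'
```

```text
time: 1.52
tool_pos: [555.1, -261.8, 138.6]
tcp_rot: [-179.4, 0.1, 3.1]
ft_force: [-1.2, 1.0, -0.9]
finger_gap: 0.1
time: 2.18
tool_pos: [659.0, -255.9, 144.8]
tcp_rot: [-179.0, 1.9, 2.7]
ft_force: [-65.0, 7.3, 34.2]
finger_gap: 0.2
```

```bash
python3 -m pendant '[-10,0,0,0,0, -15,0,0,0,0,-15,0,10,0,0, -10,0,30,0,0, -10,0,30,0,0]'; python3 - <<'E'
from h import *
snap('top','top1');s=snap('scene','scene1')
cv2.imwrite('pics/z3.png',cv2.resize(s['frame'][120:330,140:400],None,fx=3,fy=3,interpolation=cv2.INTER_CUBIC)[:600])
E
```

```text
time: 2.6
tool_pos: [590.3, -254.7, 211.4]
tcp_rot: [-178.5, 3.1, 2.7]
ft_force: [0.4, 0.0, 1.0]
finger_gap: 0.0
```

View pics/z3.png

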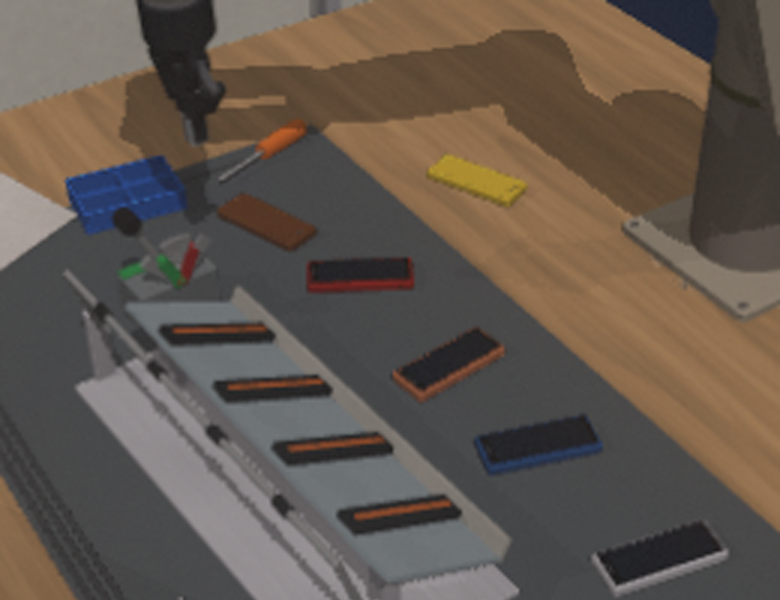

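View pics/top1.png

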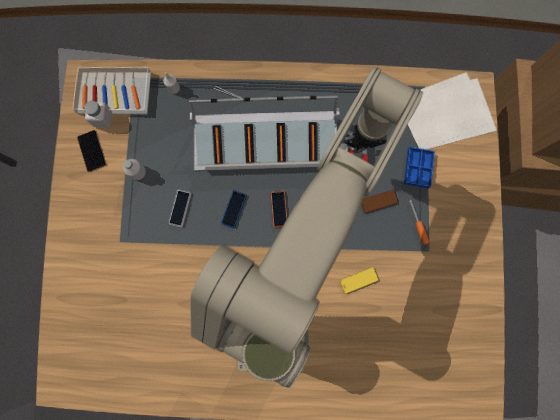

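The lever is over at green: in the scene crop the knob is back at (127,220) and the bar is up behind the rests. In the top view the bar is at row 100 and the rests are clear. All four handsets are where they were. Next is red.

```bash
python3 -m pendant '[-20,7,-10,-0.06,75, -20,7,-12,-0.08,75, -20,7,-12,-0.08,75, -20,7,-12,-0.08,75, -20,7,-12,-0.08,75, -20,7,-12,-0.08,75, -20,7,-12,-0.07,75, -20,5,-12,-0.05,75, 0,0,0,0,75]'; python3 - <<'E'
from h import *
s=snap('scene','scene2')
cv2.imwrite('pics/z4.png',cv2.resize(s['frame'][120:330,160:420],None,fx=3,fy=3,interpolation=cv2.INTER_CUBIC)[:600])
E
```

```text
time: 3.45
tool_pos: [426.6, -203.0, 130.4]
tcp_rot: [-179.2, 2.1, -32.5]
ft_force: [-1.2, 0.4, -0.4]
finger_gap: 74.9
```

View pics/z4.png

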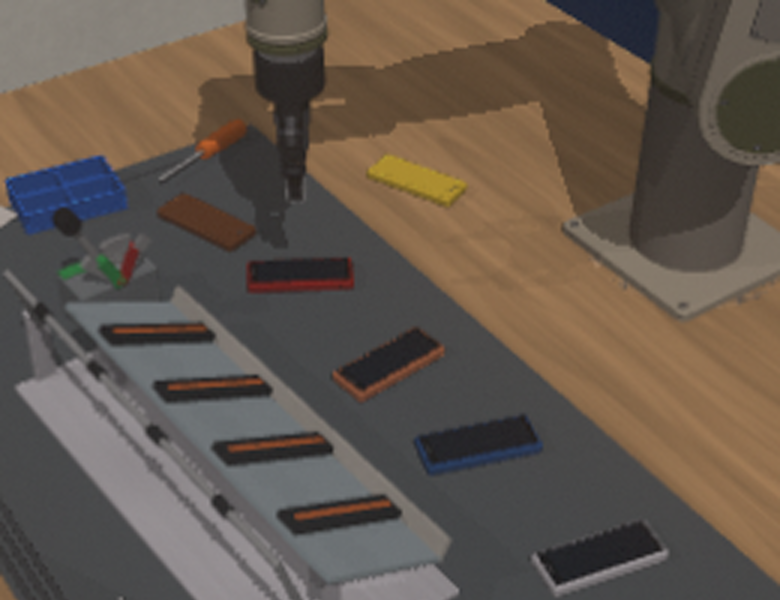

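```bash
python3 -m pendant '[0,1,-30,0.05,75, 0,1,-30,0,75, 0,0,-30,0,75, 0,0,-20,0,75, 0,0,-12,0,75, 0,0,-4,0,75]'; python3 -m pendant '[0,0,0,0,40, 0,0,0,0,40, 0,0,0,0,40, 0,0,0,0,40, 0,0,0,0,40]' 40
```

```text
time: 4.0
tool_pos: [440.2, -208.9, 14.0]
tcp_rot: [-179.2, 0.5, -29.0]
ft_force: [-0.5, 0.2, 0.1]
finger_gap: 75.1
time: 4.42
tool_pos: [445.2, -211.7, 19.0]
tcp_rot: [-179.2, 0.1, -28.9]
ft_force: [-0.7, 0.2, -0.4]
finger_gap: 40.3
```

```bash
python3 -m pendant '[-8,4,4,0,75, -6,3,0,0,75, -3,2,0,0,75, 0,0,0,0,75]' 40;  python3 -m pendant '[0,0,0,0,75, 0,0,0,0,75, 0,0,0,0,75]' 40
```

```text
time: 4.75
tool_pos: [429.8, -203.8, 26.2]
tcp_rot: [-179.2, -0.2, -28.9]
ft_force: [0.3, 1.1, -0.5]
finger_gap: 75.0
time: 5.0
tool_pos: [430.1, -203.9, 26.6]
tcp_rot: [-179.2, -0.3, -28.9]
ft_force: [0.3, -0.6, 0.2]
finger_gap: 74.9
```

```bash
python3 -m pendant '[-2,2,-10,0,75, -1,0,-8,0,75, 0,0,-4,0,75, 0,0,-2,0,75,0,0,0,0,75]'
```

```text
time: 5.42
tool_pos: [426.4, -201.4, -1.0]
tcp_rot: [-179.2, -0.2, -28.9]
ft_force: [-0.9, -0.4, 1.3]
finger_gap: 74.8
```

```bash
python3 -m pendant '[0,0,3,0,75, 0,0,0,0,44, 0,0,0,0,44, 0,0,0,0,44, 0,0,0,0,44, 0,0,0,0,44]' 50
```

```text
time: 5.92
tool_pos: [426.6, -201.5, 2.6]
tcp_rot: [-179.2, -0.2, -28.9]
ft_force: [-1.4, -0.2, -0.7]
finger_gap: 48.9
```

```bash
python3 -m pendant '[0,0,15,0,40, 0,0,25,0,40, 0,0,30,0,40, 0,0,30,0,40, 10,5,30,0.05,40, 20,8,20,0.07,40, 20,8,0,0.07,40, 20,8,0,0.07,40, 20,8,0,0.07,40, 20,8,0,0.07,40, 20,8,0,0.07,40, 20,8,0,0.05,40]'; python3 -m pendant '[20,7,0,0.02,40, 20,7,0,0.02,40, 20,5,0,0,40, 10,3,0,0,40, 0,0,0,0,40,0,0,0,0,40]'
```

```text
time: 6.92
tool_pos: [576.0, -136.9, 158.9]
tcp_rot: [-179.4, 0.0, 1.9]
ft_force: [0.0, -1.4, -1.6]
finger_gap: 48.7
time: 7.42
tool_pos: [651.2, -110.4, 155.5]
tcp_rot: [-179.4, 0.2, 4.8]
ft_force: [0.0, -0.4, -2.0]
finger_gap: 48.3
```

```bash
python3 - <<'E'
from h import *
s=snap('scene','scene3')
cv2.imwrite('pics/z5.png',cv2.resize(s['frame'][120:330,160:420],None,fx=3,fy=3,interpolation=cv2.INTER_CUBIC)[:600])
E
```

```text
(no output)
```

View pics/z5.png

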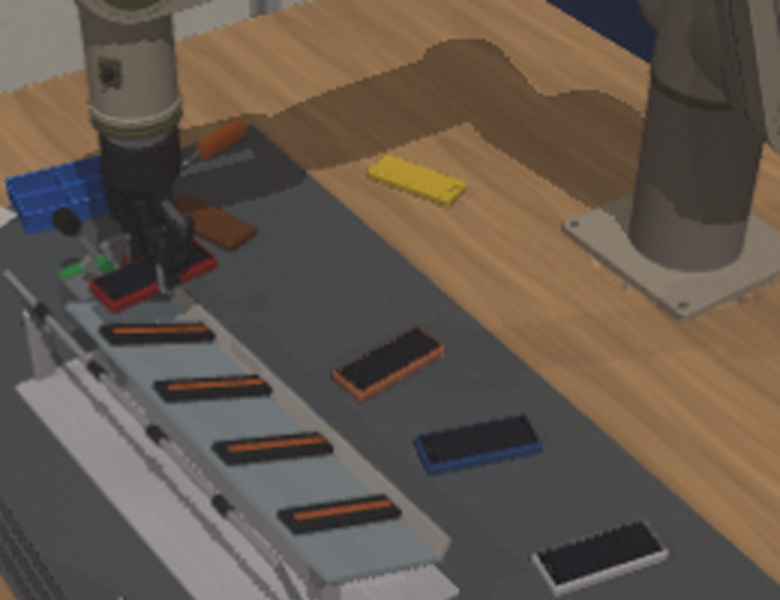

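```bash
python3 -m pendant '[-2,-5,-10,-0.027,40, -1,-4,-12,0,40, -1,-1,-8,0,40, 0,0,-6,0,40, 0,0,-3,0,40, 0,0,0,0,40]'
```

```text
time: 7.97
tool_pos: [642.1, -123.5, 110.7]
tcp_rot: [-179.3, 0.4, 2.8]
ft_force: [-0.1, 0.0, -1.8]
finger_gap: 48.4
```

```bash
python3 -m pendant '[3,1.5,2,0.01,40, 2,1.5,0,0,40, 0,0,-4,0,40, 0,0,-4,0,40, 0,0,0,0,40]' 20
```

```text
time: 8.38
tool_pos: [648.5, -120.7, 107.3]
tcp_rot: [-179.4, 0.3, 3.5]
ft_force: [-4.3, -0.8, 2.4]
finger_gap: 48.4
```

```bash
python3 -m pendant '[0,0,-4,0,40, 0,0,-4,0,40, 0,0,-4,0,40, 0,0,0,0,40]' 20
```

```text
time: 8.72
tool_pos: [650.4, -121.4, 100.5]
tcp_rot: [-179.6, 0.0, 3.6]
ft_force: [-6.0, 1.1, 4.1]
finger_gap: 48.5
```

Contact is made and the handset is pivoting at low force, so I continue down.

```bash
python3 -m pendant '[-1,0,-5,0,40, -1,0,-5,0,40, -1,0,-5,0,40, 0,0,0,0,40]' 20;python3 - <<'E'
from h import *
s=snap('scene','scene4')
cv2.imwrite('pics/z6.png',cv2.resize(s['frame'][180:300,160:320],None,fx=4.8,fy=4.8,interpolation=cv2.INTER_CUBIC)[:600])
E
```

```text
time: 9.05
tool_pos: [650.1, -121.6, 91.0]
tcp_rot: [-179.7, -0.3, 3.6]
ft_force: [-5.6, 0.1, 2.9]
finger_gap: 48.6
```

View pics/z6.png

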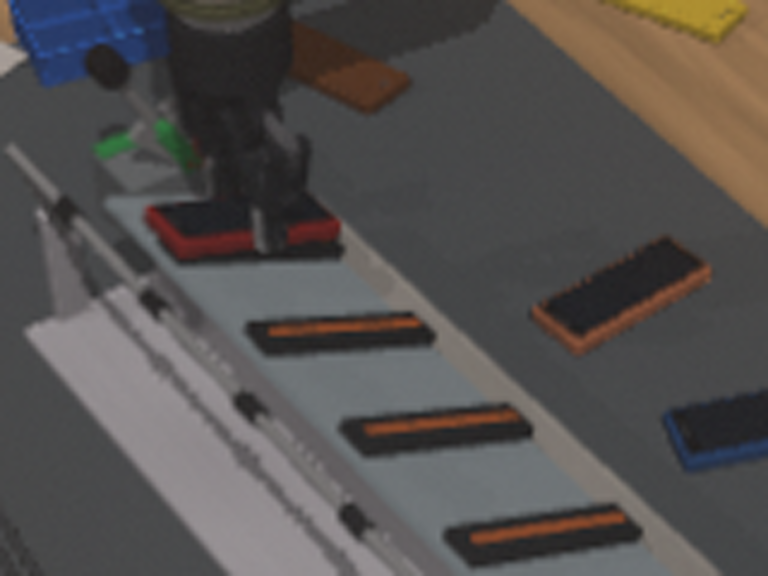

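```bash
python3 -m pendant '[-1,0,-4,0,40, -2,0,-4,0,40, -3,0.5,-2,0,40, 0,0,0,0,40]' 20
```

```text
time: 9.43
tool_pos: [649.9, -121.7, 87.1]
tcp_rot: [-179.9, -1.1, 3.7]
ft_force: [-6.9, -0.4, 1.6]
finger_gap: 48.5
```

```bash
python3 -m pendant '[-5,0,-5,0,40, -5,0,-5,0,40, -3,0,-2,0,40, 0,0,0,0,40]' 20
```

```text
time: 9.77
tool_pos: [645.1, -122.3, 83.0]
tcp_rot: [179.8, -2.3, 3.7]
ft_force: [-3.1, -0.1, 0.1]
finger_gap: 48.6
```

```bash
python3 -m pendant '[0,2,0,0,40, 0,0,0,0,65, 0,0,0,0,65, 0,0,0,0,65]' 20; python3 -m pendant '[0,0,15,0,65, 0,0,25,0,65,0,0,30,0,65,0,0,30,0,65]';python3 - <<'E'
from h import *
s=snap('scene','scene5')
cv2.imwrite('pics/z7.png',cv2.resize(s['frame'][180:300,160:320],None,fx=4.8,fy=4.8,interpolation=cv2.INTER_CUBIC)[:600])
E
```

```text
time: 10.1
tool_pos: [644.8, -120.0, 81.8]
tcp_rot: [179.8, -2.2, 3.7]
ft_force: [-0.5, 0.6, 0.3]
finger_gap: 65.0
time: 10.43
tool_pos: [637.4, -117.6, 171.7]
tcp_rot: [-179.8, -1.1, 3.7]
ft_force: [0.8, 0.1, 0.3]
finger_gap: 65.1
```

View pics/z7.png

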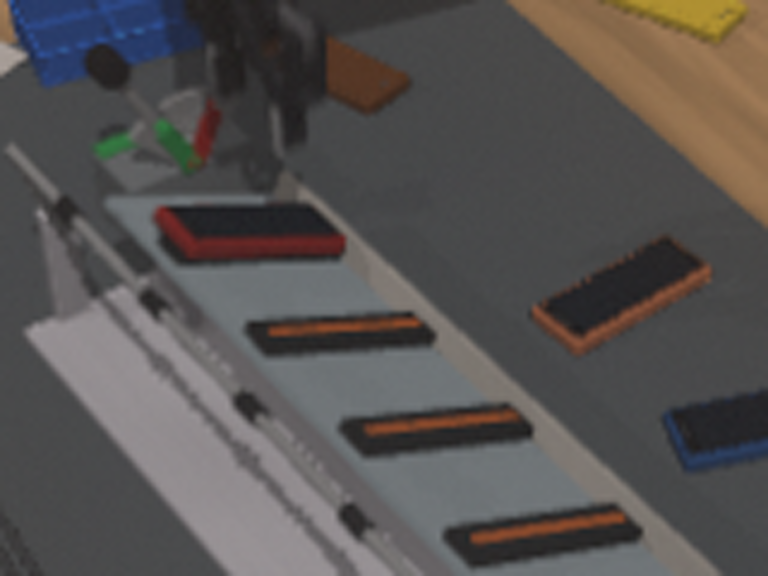

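The crop shows red flat on rest 0, its lower end near the ledge at (345,240). Now copper.

```bash
python3 -m pendant '[-23,11,0,0.01,75, -23,11,0,0.01,75, -23,11,0,0.01,75, -23,11,-10,0.01,75, -23,11,-20,0.01,75, -23,11,-20,0,75, -23,11,-20,0,75, -23,11,-20,0,75, -15,8,-20,0,75, 0,0,-10,0,75, 0,0,0,0,75, 0,0,0,0,75]' 50; python3 - <<'E'
from h import *
s=snap('top','top5'); cv2.imwrite('pics/z8.png',cv2.resize(s['frame'][90:250,110:410],None,fx=2.6,fy=2.6,interpolation=cv2.INTER_CUBIC))
E
```

```text
time: 11.48
tool_pos: [437.1, -20.0, 59.0]
tcp_rot: [179.8, -2.3, 6.8]
ft_force: [0.5, -0.2, 1.1]
finger_gap: 75.2
```

View pics/z8.png

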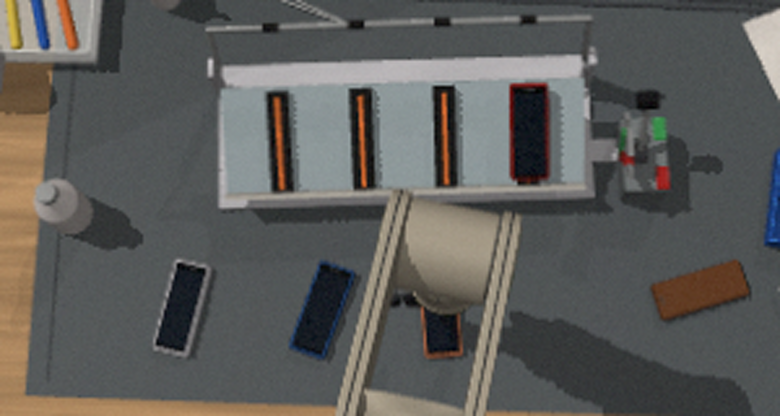

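```bash
cat >> h.py <<'E'
YW=np.radians(3.25); EX=np.array([np.cos(YW),np.sin(YW),0]); EY=np.array([-np.sin(YW),np.cos(YW),0]); O=np.array([638.,38.,80.])
c25,s25=np.cos(np.radians(25)),np.sin(np.radians(25)); RX=EX*c25+np.array([0,0,s25]); RZ=-EX*s25+np.array([0,0,c25])
def onrack(s,win,kind='all',h=14):
    """rect of coloured handset seated on rack: coords (slope x, y, ang, size) in rest-plane frame at height h"""
    u0,v0,u1,v1=win; f=cv2.resize(s['frame'][v0:v1,u0:u1],None,fx=4,fy=4,interpolation=cv2.INTER_CUBIC)
    hsv=cv2.cvtColor(f,cv2.COLOR_BGR2HSV); H,S,V=[hsv[...,i].astype(int) for i in range(3)]
    m={'all':(S>110)&(V>50)&~((H>85)&(H<102))|((V<60)&(S>40)),'scr':(V<60)}[kind].astype(np.uint8)
    m=cv2.morphologyEx(m,cv2.MORPH_OPEN,np.ones((7,7)))
    cs,_=cv2.findContours(m,cv2.RETR_EXTERNAL,cv2.CHAIN_APPROX_NONE); c=max(cs,key=cv2.contourArea)[:,0,:]
    x,y=ray(s,(c[:,0]+.5)/4-.5+u0,(c[:,1]+.5)/4-.5+v0); T=np.linalg.inv(s['view']); d=np.stack([x,y,np.ones_like(x)],-1)@T[:3,:3].T; o=T[:3,3]
    t=((O-o)@RZ+h)/(d@RZ); P=o+d*t[:,None]-O
    Q=np.stack([P@RX,P@EY],1).astype(np.float32); (cx,cy),(a,b),ang=cv2.minAreaRect(Q)
    if a<b:a,b=b,a;ang+=90
    return np.round([cx,cy,(ang+90)%180-90,a,b],1)
E
python3 - <<'E'
from h import *
s=dict(np.load('pics/top5.npz')); print(onrack(s,(298,116,330,168)), onrack(s,(298,116,330,168),'scr'))
print(screen(s,(215,183,255,235)),handset(s,(215,183,255,235)),screen(s,(160,183,200,235)))
E
```

```text
[   5.5 -159.3   -0.2  127.8   48.7] [   2.7 -160.2    0.3  124.5   41.2]
[423.6 140.1 -18.3 109.9  41.7] [427.5 114.4 -12.9 169.1 105.7] [423.5 324.4 -12.4 108.5  36.2]
```

```bash
python3 -m pendant '[-4,3,-12,0,75, -3,3,-12,0,75, 0,0,-8,0,75, 0,0,-6,0,75, 0,0,0,0,75, 0,0,0,0,75]'
```

```text
time: 12.03
tool_pos: [441.2, -17.4, 27.8]
tcp_rot: [179.6, -3.1, 6.6]
ft_force: [0.5, -0.7, -0.4]
finger_gap: 74.9
```

```bash
python3 -m pendant '[-8,2,-6,0,75, -4,1,-6,0,75, -1,0,-6,0,75, 0,0,-4,0,75, 0,0,0,0,75]'
```

```text
time: 12.45
tool_pos: [428.6, -14.8, 5.6]
tcp_rot: [179.5, -3.3, 6.6]
ft_force: [-0.7, -0.5, 0.2]
finger_gap: 75.1
```

```bash
python3 -m pendant '[0,0,-3,0,75, 0,0,0,0,40, 0,0,0,0,40, 0,0,0,0,40, 0,0,0,0,40, 0,0,0,0,40]' 50
```

```text
time: 12.95
tool_pos: [428.8, -14.8, 2.5]
tcp_rot: [179.5, -3.3, 6.6]
ft_force: [0.3, -0.2, -1.6]
finger_gap: 48.2
```

```bash
python3 -m pendant '[0,0,15,0,40, 0,0,25,0,40, 0,0,30,0,40, 0,0,30,0,40, 10,0,30,0,40, 25,0,20,0,40, 25,0,0,-0.01,40, 25,0,0,-0.01,40, 25,0,0,-0.01,40, 25,0,0,-0.01,40, 25,0,0,-0.01,40, 25,0,0,0,40]'; python3 -m pendant '[20,0,0,0,40, 10,0,0,0,40, 5,0,0,0,40, 0,0,0,0,40,0,0,0,0,40]'
```

```text
time: 13.95
tool_pos: [614.0, -13.8, 158.1]
tcp_rot: [179.6, -3.0, 3.6]
ft_force: [0.1, 0.5, -1.2]
finger_gap: 48.3
time: 14.37
tool_pos: [653.5, -13.7, 154.8]
tcp_rot: [179.6, -2.9, 3.6]
ft_force: [0.2, -0.1, -2.6]
finger_gap: 48.5
```

```bash
python3 -m pendant '[-6,-1,-10,0,40, -4,0,-12,0,40, -1,0,-10,0,40, 0,0,-6,0,40, 0,0,0,0,40]'
```

```text
time: 14.78
tool_pos: [638.9, -14.6, 114.3]
tcp_rot: [179.6, -2.8, 3.6]
ft_force: [0.6, 0.1, -2.2]
finger_gap: 48.5
```

```bash
python3 -m pendant '[0,0,-5,0,40, -1,0,-5,0,40, -1,0,-5,0,40, -1,0,-5,0,40, -1,0,-5,0,40, -1,0,-5,0,40]' 20
```

```text
time: 15.28
tool_pos: [637.0, -15.0, 89.8]
tcp_rot: [179.5, -3.3, 3.6]
ft_force: [-4.3, -0.9, 4.8]
finger_gap: 48.3
```

```bash
python3 -m pendant '[-2,0,-5,0,40, -3,0,-5,0,40, -4,0,-4,0,40, 0,0,0,0,40]' 20;python3 - <<'E'
from h import *
s=snap('scene','scene6')
cv2.imwrite('pics/z9.png',cv2.resize(s['frame'][180:300,160:320],None,fx=4.8,fy=4.8,interpolation=cv2.INTER_CUBIC)[:600])
E
```

```text
time: 15.62
tool_pos: [635.0, -15.3, 82.6]
tcp_rot: [179.4, -4.3, 3.6]
ft_force: [-8.2, -1.0, 2.6]
finger_gap: 48.4
```

View pics/z9.png

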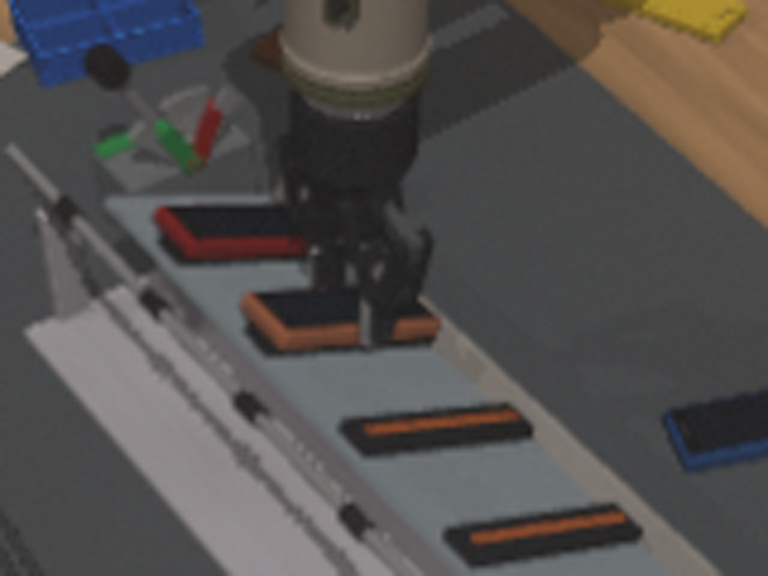

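```bash
python3 -m pendant '[-4,0,-3,0,40, -4,0,-2,0,40, 0,0,0,0,40]' 20
```

```text
time: 15.92
tool_pos: [629.6, -15.6, 80.6]
tcp_rot: [179.4, -4.7, 3.6]
ft_force: [-3.8, -1.1, 0.7]
finger_gap: 48.5
```

```bash
python3 -m pendant '[0,0,0,0,65, 0,0,0,0,65, 0,0,0,0,65]' 20; python3 -m pendant '[0,0,15,0,65, 0,0,25,0,65,0,0,30,0,65,0,0,30,0,65, -20,20,20,0,65, -20,20,0,0,65, -30,20,0,0,65, -30,20,0,0,65, -30,20,0,0,65, -30,20,0,0,65, -20,20,0,0,65]'; python3 - <<'E'
from h import *
s=snap('top','top6'); cv2.imwrite('pics/z10.png',cv2.resize(s['frame'][90:250,110:410],None,fx=2.6,fy=2.6,interpolation=cv2.INTER_CUBIC))
print(onrack(s,(298,116,330,168)), onrack(s,(265,116,298,168)))
t=snap('scene','scene7')
cv2.imwrite('pics/z11.png',cv2.resize(t['frame'][180:300,160:320],None,fx=4.8,fy=4.8,interpolation=cv2.INTER_CUBIC)[:600])
E
```

```text
time: 16.17
tool_pos: [628.4, -15.5, 79.6]
tcp_rot: [179.4, -4.5, 3.6]
ft_force: [-1.2, -0.3, 0.1]
finger_gap: 64.7
time: 17.08
tool_pos: [440.9, 124.8, 199.6]
tcp_rot: [179.4, -4.2, 3.2]
ft_force: [0.2, -0.2, 0.1]
finger_gap: 65.5
[   5.4 -159.3   -0.2  127.8   48.7] [  1.9 -54.8   0.6 124.2  48.1]
```

View pics/z10.png

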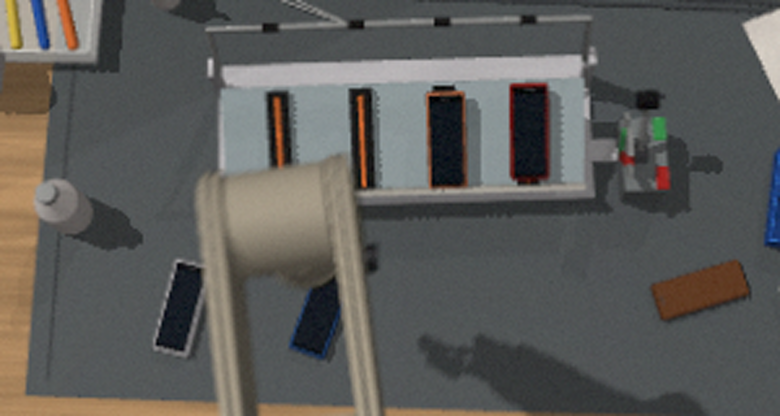

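View pics/z11.png

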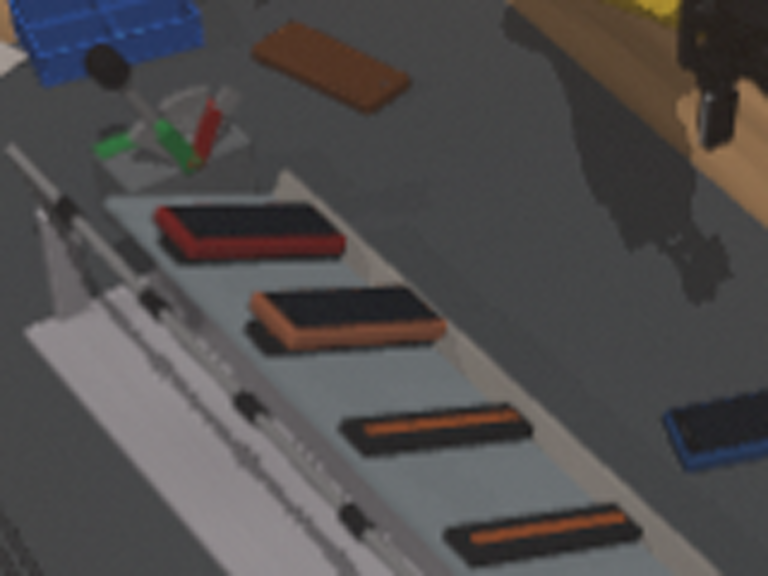

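The top crop shows copper with its lower end against the ledge. Red sits a few mm up-slope (top edge at row 84, copper's at 92), so I will nudge it down afterwards. Next is blue.

```bash
python3 -m pendant '[-3,3,-25,-0.08,75, -3,3,-30,-0.08,75, -3,3,-30,-0.08,75, -3,3,-30,-0.07,75, -3,3,-20,-0.06,75, -2,0,-10,0,75, 0,0,0,0,75, 0,0,0,0,75]' 50; python3 - <<'E'
from h import *
s=snap('top','top7');t=snap('scene','scene8')
print(screen(s,(160,183,200,235)))
cv2.imwrite('pics/z12.png',cv2.resize(t['frame'][180:330,220:420],None,fx=4,fy=4,interpolation=cv2.INTER_CUBIC)[:600])
E
```

```text
time: 17.85
tool_pos: [425.1, 141.4, 51.5]
tcp_rot: [179.4, -4.7, -18.7]
ft_force: [-0.2, 0.0, 1.0]
finger_gap: 74.8
[423.2 324.6 -11.6 107.9  35.9]
```

View pics/z12.png

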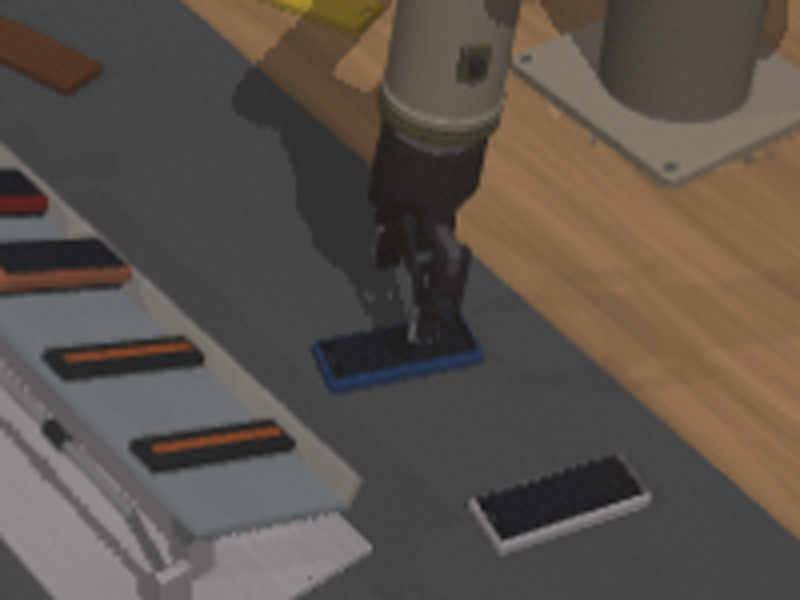

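The scene crop shows the gripper straddling blue, at (430,340). I descend.

```bash
python3 -m pendant '[-2,0,-12,0,75, -2,0,-12,0,75, -1,0,-10,0,75, -1,0,-6,0,75, 0,0,0,0,75]'
```

```text
time: 18.37
tool_pos: [427.2, 142.1, 18.4]
tcp_rot: [179.8, -5.5, -18.7]
ft_force: [-0.7, 0.0, -0.2]
finger_gap: 75.1
```

```bash
python3 -m pendant '[-2,-1,-6,0,75, -1,-1,-6,0,75, 0,0,-4,0,75, 0,0,0,0,75]'
```

```text
time: 18.7
tool_pos: [425.8, 140.2, 2.9]
tcp_rot: [179.9, -5.7, -18.7]
ft_force: [0.0, 0.8, -0.3]
finger_gap: 75.0
```

```bash
python3 -m pendant '[0,0,0,0,40, 0,0,0,0,40, 0,0,0,0,40, 0,0,0,0,40, 0,0,0,0,40]' 50;  python3 -m pendant '[0,0,15,0,40, 0,0,25,0,40, 0,0,30,0,40, 0,0,30,0,40, 10,-3,30,0.03,40, 25,-6,20,0.05,40, 25,-6,0,0.06,40, 25,-6,0,0.06,40, 25,-6,0,0.06,40, 25,-6,0,0.06,40, 25,-6,0,0.04,40, 25,-5,0,0.02,40]'; python3 -m pendant '[15,-3,0,0,40, 10,-2,0,0,40, 0,0,0,0,40, 0,0,0,0,40]'
```

```text
time: 19.12
tool_pos: [426.2, 140.3, 3.4]
tcp_rot: [179.9, -5.7, -18.7]
ft_force: [-1.2, 0.4, -1.0]
finger_gap: 48.5
time: 20.12
tool_pos: [610.6, 94.5, 159.4]
tcp_rot: [179.6, -5.5, 4.4]
ft_force: [0.0, 0.0, -1.5]
finger_gap: 48.1
time: 20.45
tool_pos: [640.3, 86.8, 157.2]
tcp_rot: [179.6, -5.4, 4.3]
ft_force: [-1.1, 0.3, -1.2]
finger_gap: 48.4
```

```bash
python3 -m pendant '[-4,2,-12,-0.018,40, -3,2,-12,0,40, -1,0,-12,0,40, 0,0,-6,0,40, 0,0,0,0,40]'
```

```text
time: 20.87
tool_pos: [627.2, 92.5, 109.2]
tcp_rot: [179.6, -5.2, 3.2]
ft_force: [0.6, -0.9, -0.5]
finger_gap: 48.4
```

```bash
python3 -m pendant '[6,-1,1,0,40, 4,-1,0,0,40, 0,0,-4,0,40, -1,0,-5,0,40, -1,0,-5,0,40, -1,0,-5,0,40, -1,0,-5,0,40, 0,0,0,0,40]' 20
```

```text
time: 21.53
tool_pos: [629.6, 91.9, 90.7]
tcp_rot: [179.6, -4.8, 3.4]
ft_force: [-6.2, -0.7, 2.5]
finger_gap: 48.5
```

```bash
python3 -m pendant '[-1,0,-5,0,40, -2,0,-5,0,40, -3,-0.5,-4,0,40, 0,0,0,0,40]' 20;python3 - <<'E'
from h import *
s=snap('scene','scene9')
cv2.imwrite('pics/z13.png',cv2.resize(s['frame'][180:300,160:320],None,fx=4.8,fy=4.8,interpolation=cv2.INTER_CUBIC)[:600])
E
```

```text
time: 21.87
tool_pos: [628.8, 91.9, 83.8]
tcp_rot: [179.6, -5.5, 3.5]
ft_force: [-7.1, -0.4, 1.9]
finger_gap: 48.2
```

View pics/z13.png

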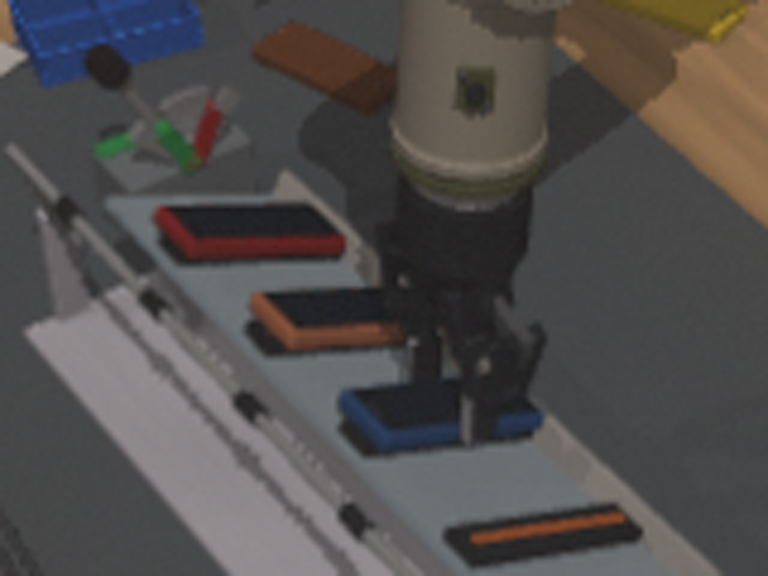

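```bash
python3 -m pendant '[-4,-0.5,-4,0,40, -4,0,-3,0,40, 0,0,0,0,40]' 20; python3 -m pendant '[0,0,0,0,65, 0,0,0,0,65, 0,0,0,0,65]' 20
```

```text
time: 22.17
tool_pos: [624.8, 91.7, 81.4]
tcp_rot: [179.6, -6.1, 3.5]
ft_force: [-5.8, -0.5, 2.8]
finger_gap: 48.9
time: 22.42
tool_pos: [623.8, 91.7, 80.8]
tcp_rot: [179.6, -6.0, 3.5]
ft_force: [-0.2, 0.4, 0.1]
finger_gap: 65.3
```

```bash
 python3 -m pendant '[0,0,15,0,65, 0,0,25,0,65,0,0,30,0,65,0,0,30,0,65, -20,20,20,0,65, -20,20,0,0,65, -30,25,0,-0.05,65, -30,25,0,-0.05,65, -30,30,0,-0.05,65, -30,30,0,-0.05,65, -20,30,0,-0.05,65]'; python3 - <<'E'
from h import *
s=snap('top','top8'); cv2.imwrite('pics/z14.png',cv2.resize(s['frame'][90:250,110:410],None,fx=2.6,fy=2.6,interpolation=cv2.INTER_CUBIC))
print(sensors.sense()['tool_pos'])
t=snap('scene','scene10')
cv2.imwrite('pics/z15.png',cv2.resize(t['frame'][180:300,160:320],None,fx=4.8,fy=4.8,interpolation=cv2.INTER_CUBIC)[:600])
E
```

```text
time: 23.33
tool_pos: [437.6, 268.1, 200.8]
tcp_rot: [179.6, -5.5, -12.0]
ft_force: [0.1, 0.0, -0.1]
finger_gap: 65.2
[434.37348166 273.55208024 200.7504247 ]
```

View pics/z14.png

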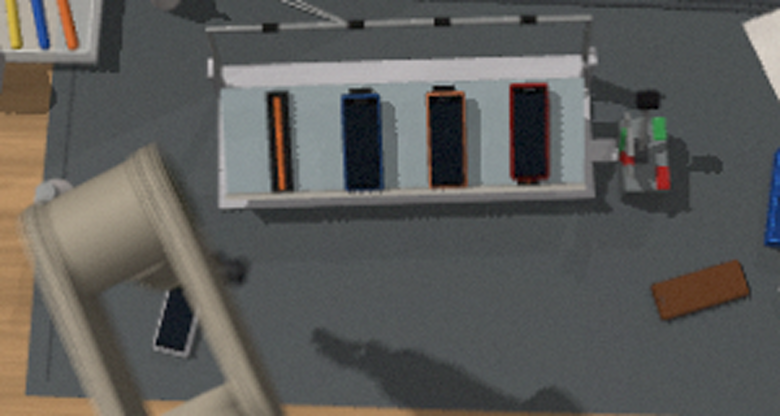

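View pics/z15.png

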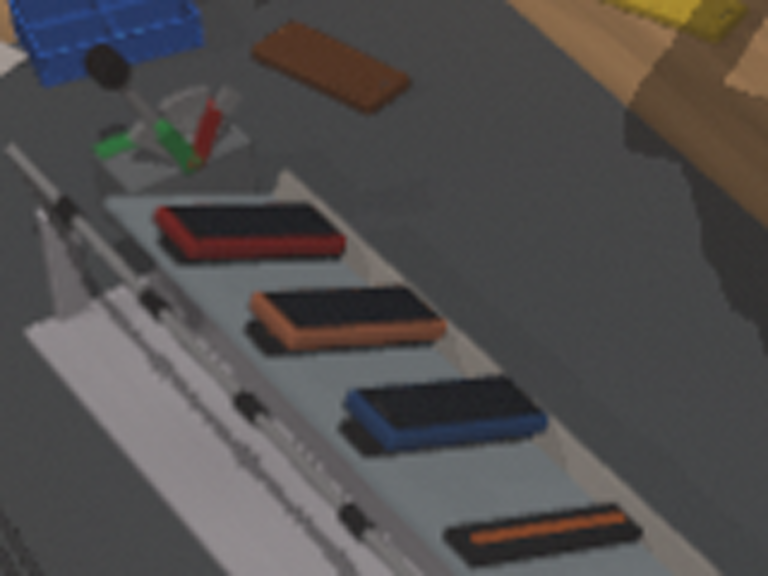

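Blue is seated, at (360,142) in the top crop. Silver is next.

```bash
python3 -m pendant '[-2,12,-25,0,75, -2,13,-30,0,75, -2,13,-30,0,75, -2,10,-30,0,75, -2,3,-20,0,75, -2,0,-10,0,75, 0,0,0,0,75, 0,0,0,0,75]' 50; python3 - <<'E'
from h import *
t=snap('scene','scene11')
cv2.imwrite('pics/z16.png',cv2.resize(t['frame'][200:390,220:460],None,fx=3.1,fy=3.1,interpolation=cv2.INTER_CUBIC)[:600])
E
```

```text
time: 24.1
tool_pos: [425.5, 323.5, 51.9]
tcp_rot: [179.8, -5.7, -11.2]
ft_force: [0.7, 0.2, 0.8]
finger_gap: 74.9
```

View pics/z16.png

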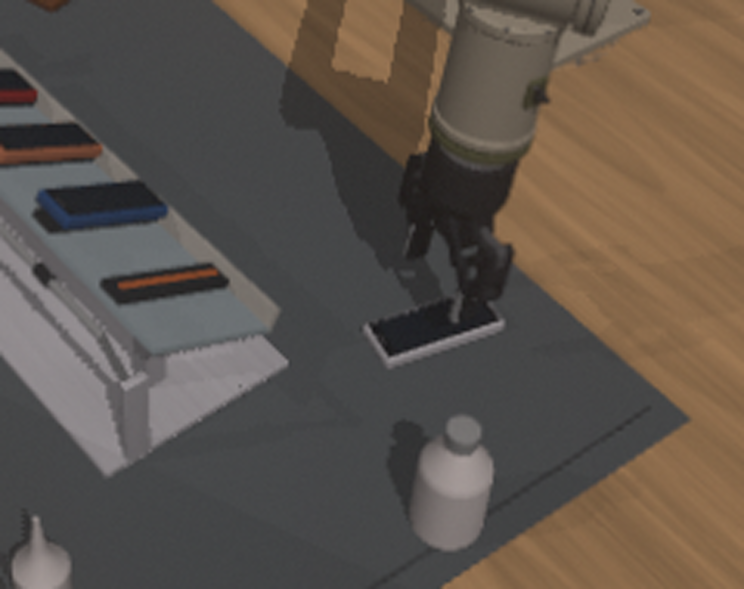

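The gripper is over silver, at (435,325) in the crop, and the bottle at (450,490) is clear of it.

```bash
python3 -m pendant '[-3,0,-12,0,75, -3,1,-12,0,75, -2,0,-10,0,75, -2,0,-6,0,75, 0,0,0,0,75]'
```

```text
time: 24.57
tool_pos: [419.1, 325.5, 14.0]
tcp_rot: [-179.8, -6.1, -11.3]
ft_force: [-1.0, -0.3, 0.1]
finger_gap: 75.0
```

```bash
python3 -m pendant '[3,0,-5,0,75, 1,0,-5,0,75, 0,0,-2,0,75, 0,0,0,0,75]'
```

```text
time: 24.9
tool_pos: [423.6, 325.7, 0.8]
tcp_rot: [-179.8, -6.1, -11.3]
ft_force: [-0.6, -0.4, 0.2]
finger_gap: 75.1
```

```bash
python3 -m pendant '[0,0,2,0,40, 0,0,0,0,40, 0,0,0,0,40, 0,0,0,0,40, 0,0,0,0,40]' 50;  python3 -m pendant '[0,0,15,0,40, 0,0,25,0,40, 0,0,30,0,40, 0,0,30,0,40, 10,-6,30,0.02,40, 22,-14,20,0.03,40, 22,-14,0,0.04,40, 22,-14,0,0.04,40, 22,-14,0,0.04,40, 22,-14,0,0.04,40, 22,-14,0,0.03,40, 22,-14,0,0.01,40]'; python3 -m pendant '[20,-12,0,0,40, 15,-8,0,0,40, 0,0,0,0,40, 0,0,0,0,40]'
```

```text
time: 25.32
tool_pos: [424.1, 325.9, 3.8]
tcp_rot: [-179.8, -6.2, -11.3]
ft_force: [-0.4, -0.4, -2.3]
finger_gap: 48.5
time: 26.32
tool_pos: [584.8, 217.2, 157.9]
tcp_rot: [179.8, -5.9, 4.2]
ft_force: [0.2, -0.5, -2.8]
finger_gap: 48.3
time: 26.65
tool_pos: [624.2, 191.0, 155.7]
tcp_rot: [179.7, -5.8, 4.0]
ft_force: [-1.1, 0.3, -3.7]
finger_gap: 48.3
```

```bash
python3 -m pendant '[4,2,-12,-0.013,40, 4,2,-12,0,40, 4,2,-12,0,40, 0,0,-5,0,40, 0,0,0,0,40]'
```

```text
time: 27.07
tool_pos: [635.0, 199.5, 109.5]
tcp_rot: [179.7, -5.7, 3.3]
ft_force: [1.1, -4.9, 6.2]
finger_gap: 48.7
```

```bash
python3 -m pendant '[-1,-2,0,0,40, 0,-1,-4,0,40, -1,0,-5,0,40, -1,0,-5,0,40, -1,0,-5,0,40, 0,0,0,0,40]' 20
```

```text
time: 27.57
tool_pos: [632.9, 198.5, 98.4]
tcp_rot: [179.8, -6.2, 3.4]
ft_force: [-2.5, -1.2, 2.2]
finger_gap: 48.0
```

```bash
python3 -m pendant '[-1,-1,-5,0,40, -1,-1,-5,0,40, -1,-1,-5,0,40, -2,0,-4,0,40, -3,0,-4,0,40, 0,0,0,0,40]' 20;python3 - <<'E'
from h import *
s=snap('scene','scene12')
cv2.imwrite('pics/z17.png',cv2.resize(s['frame'][180:330,180:340],None,fx=4,fy=4,interpolation=cv2.INTER_CUBIC)[:600])
E
```

```text
time: 28.07
tool_pos: [630.7, 198.6, 86.8]
tcp_rot: [-180.0, -7.3, 3.6]
ft_force: [-6.5, -0.9, 1.9]
finger_gap: 48.5
```

View pics/z17.png

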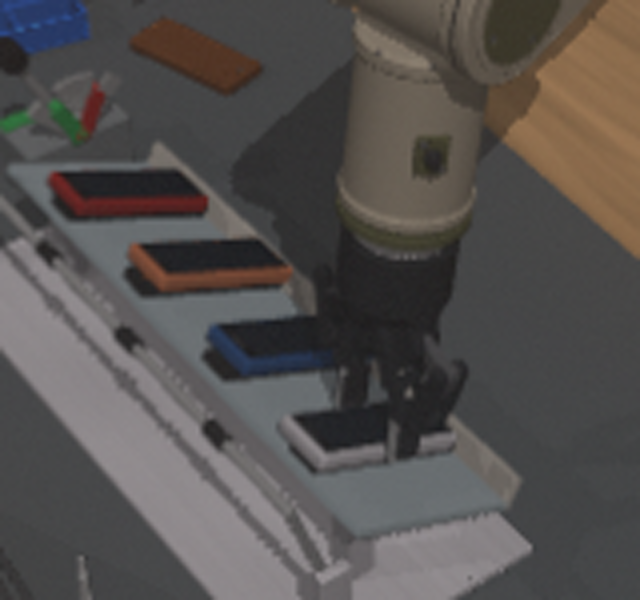

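```bash
python3 -m pendant '[-4,-1,-4,0,40, -4,-1,-4,0,40, -4,-1,-3,0,40, -3,0,-2,0,40, 0,0,0,0,40]' 20
```

```text
time: 28.53
tool_pos: [621.4, 197.6, 81.9]
tcp_rot: [-179.8, -8.3, 3.6]
ft_force: [-1.1, 0.2, 1.5]
finger_gap: 48.3
```

```bash
python3 -m pendant '[-4,-1,-3,0,40, -3,-0.5,-2,0,40, 0,0,0,0,40]' 20; python3 -m pendant '[0,0,0,0,65, 0,0,0,0,65, 0,0,0,0,65]' 20;  python3 -m pendant '[0,0,15,0,65, 0,0,25,0,65,0,0,30,0,65,0,0,30,0,65, -30,0,20,0,65, -30,0,0,0,65, -30,0,0,0,65, -30,0,0,0,65, -30,0,0,0,65,-30,0,0,0,65]'; python3 - <<'E'
from h import *
s=snap('top','top9'); cv2.imwrite('pics/z18.png',cv2.resize(s['frame'][110:180,180:380],None,fx=4,fy=4,interpolation=cv2.INTER_CUBIC))
t=snap('scene','scene13')
cv2.imwrite('pics/z19.png',cv2.resize(t['frame'][180:330,160:340],None,fx=4,fy=4,interpolation=cv2.INTER_CUBIC)[:600])
E
```

```text
time: 28.78
tool_pos: [619.1, 197.0, 80.6]
tcp_rot: [-179.6, -9.0, 3.6]
ft_force: [-2.8, 0.3, -1.4]
finger_gap: 48.1
time: 29.03
tool_pos: [616.5, 196.6, 78.1]
tcp_rot: [-179.7, -8.7, 3.6]
ft_force: [-0.1, 0.4, 0.4]
finger_gap: 65.2
time: 29.87
tool_pos: [425.2, 193.7, 191.7]
tcp_rot: [-179.8, -7.5, 3.4]
ft_force: [-0.4, 0.0, 0.7]
finger_gap: 64.8
```

View pics/z18.png

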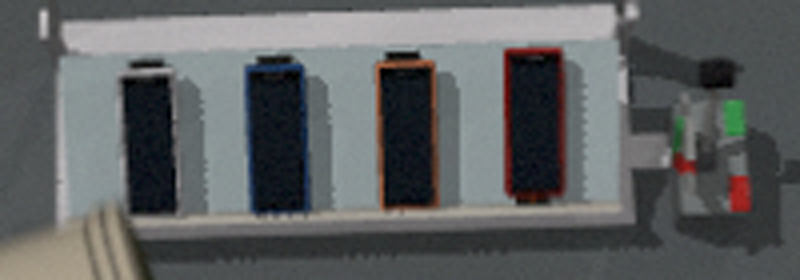

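View pics/z19.png

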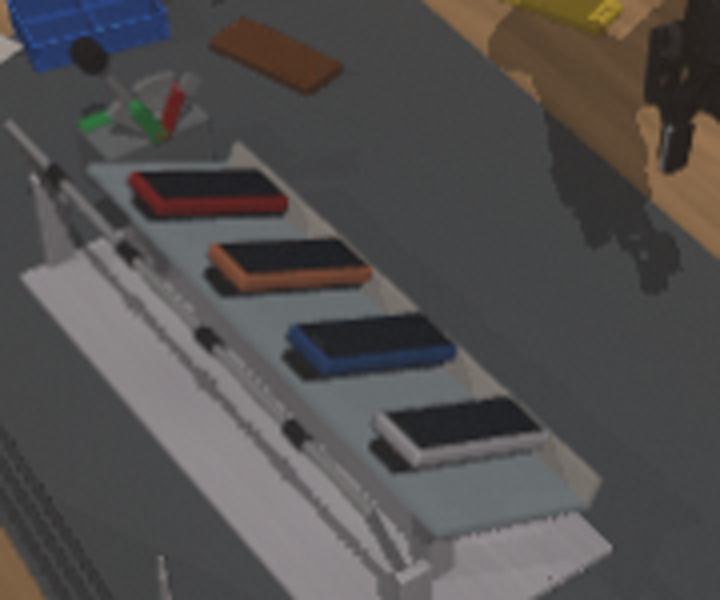

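The top crop shows silver, blue and copper flush with the ledge. Red at (535,125) still shows a strip of rest below it, about 8 mm. I will push it down from its upper end with closed fingers.

```bash
python3 -m pendant '[20,-20,30,0,0, 26,-26,20,0,0, 26,-26,0,0,0, 26,-26,0,0,0, 26,-26,0,0,0, 26,-26,0,0,0, 26,-26,0,0,0, 26,-26,0,0,0, 26,-26,0,0,0, 26,-26,0,0,0, 26,-26,0,0,0, 20,-20,0,0,0]' 40; python3 -m pendant '[10,-10,0,0,0, 0,0,0,0,0]'; python3 - <<'E'
from h import *
s=dict(np.load('pics/top9.npz'))
for n,w in dict(red=(298,116,330,168),copper=(268,116,298,168),blue=(236,116,264,168),silver=(205,116,230,168)).items(): print(n,onrack(s,w,'scr'))
E
```

```text
time: 30.97
tool_pos: [728.4, -119.2, 234.8]
tcp_rot: [-179.7, -6.8, 4.2]
ft_force: [0.5, -0.1, 0.7]
finger_gap: 0.3
time: 31.13
tool_pos: [740.8, -135.7, 230.5]
tcp_rot: [-179.7, -6.6, 3.9]
ft_force: [0.4, -0.7, -0.5]
finger_gap: -0.0
red [   2.3 -160.3    1.   124.    41.8]
copper [ -1.7 -54.6   0.3 114.4  41.2]
blue [ -2.4  52.    0.2 117.3  43.7]
silver [-2.400e+00  1.575e+02 -1.000e-01  1.139e+02  3.970e+01]
```

```bash
python3 -m pendant '[0,9,-25,0,0, 0,8,-25,0,0, 0,0,-25,0,0, 0,0,-10,0,0, 0,0,0,0,0]'
```

```text
time: 31.55
tool_pos: [740.1, -118.9, 140.1]
tcp_rot: [-179.7, -6.5, 3.8]
ft_force: [0.1, 0.1, 0.8]
finger_gap: 0.4
```

```bash
python3 -m pendant '[-3,1,-10,0,0, -3,0,-8,0,0, -2,0,-3,0,0, 0,0,0,0,0]';  python3 -m pendant '[-5,0,0,0,0, -4,0,0,0,0]'
```

```text
time: 31.88
tool_pos: [731.6, -117.0, 119.6]
tcp_rot: [-179.7, -6.5, 3.9]
ft_force: [-0.3, 0.1, -0.3]
finger_gap: -0.0
time: 32.05
tool_pos: [723.1, -117.3, 121.4]
tcp_rot: [-179.7, -6.7, 3.9]
ft_force: [-0.1, 0.0, -0.1]
finger_gap: 0.0
```

```bash
python3 -m pendant '[-3,0,-3,0,0, -3,0,-2,0,0, -3,0,-1,0,0]'; python3 - <<'E'
from h import *
s=snap('scene','scene14')
cv2.imwrite('pics/z20.png',cv2.resize(s['frame'][180:300,160:320],None,fx=4.8,fy=4.8,interpolation=cv2.INTER_CUBIC)[:600])
E
```

```text
time: 32.3
tool_pos: [714.4, -118.0, 118.3]
tcp_rot: [-179.8, -6.9, 3.8]
ft_force: [-1.1, 0.1, 0.0]
finger_gap: -0.2
```

View pics/z20.png

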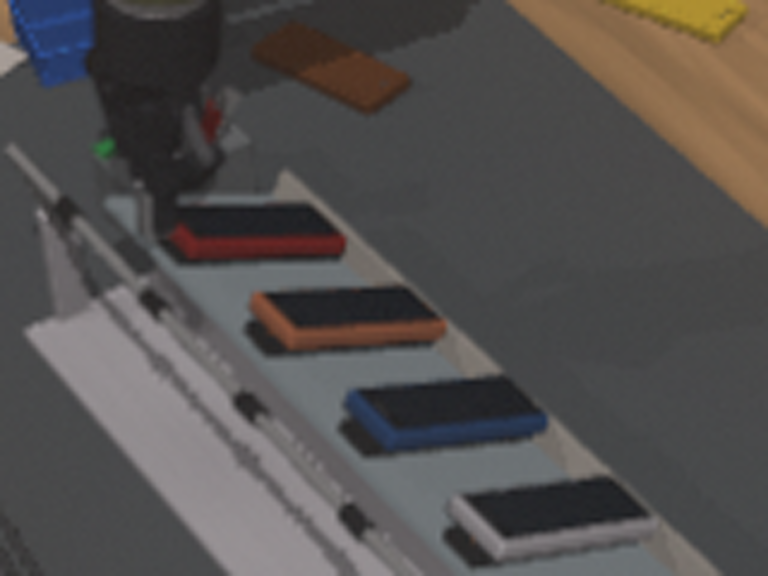

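The fingers are right at red's upper end, at (165,215) in the crop. I push until the force rises.

```bash
python3 -m pendant '[-3,0,-1.5,0,0, -3,0,-1.5,0,0, -2,0,-1,0,0]'; python3 -m pendant '[-2,0,-1,0,0, -2,0,-1,0,0]'
```

```text
time: 32.6
tool_pos: [707.2, -118.3, 115.6]
tcp_rot: [-179.9, -7.2, 3.8]
ft_force: [8.8, 0.4, 3.4]
finger_gap: -0.0
time: 32.77
tool_pos: [706.7, -118.4, 116.8]
tcp_rot: [-180.0, -7.7, 3.8]
ft_force: [5.5, -0.0, 2.0]
finger_gap: 0.3
```

```bash
python3 -m pendant '[-4,0,-1.5,0,0, -4,0,-1.5,0,0]'
```

```text
time: 32.93
tool_pos: [705.2, -118.6, 119.5]
tcp_rot: [179.9, -8.7, 3.9]
ft_force: [8.8, 1.0, 4.0]
finger_gap: 0.1
```

```bash
python3 -m pendant '[8,0,5,0,0, 5,0,25,0,0, 5,0,30,0,0, 0,-25,30,0,0, 0,-30,0,0,0, 0,-30,0,0,0, 0,-30,0,0,0, 0,-20,0,0,0, 0,0,0,0,0]'; python3 - <<'E'
from h import *
s=snap('top','top10'); cv2.imwrite('pics/z21.png',cv2.resize(s['frame'][90:180,180:380],None,fx=4,fy=4,interpolation=cv2.INTER_CUBIC))
for n,w in dict(red=(298,116,330,168),copper=(268,116,298,168),blue=(236,116,264,168),silver=(205,116,230,168)).items(): print(n,onrack(s,w,'scr'))
t=snap('scene','scene15')
cv2.imwrite('pics/z22.png',cv2.resize(t['frame'][150:330,160:350],None,fx=4,fy=4,interpolation=cv2.INTER_CUBIC)[:600])
E
```

```text
time: 33.68
tool_pos: [722.5, -255.8, 215.3]
tcp_rot: [179.8, -8.8, 4.3]
ft_force: [0.9, -1.7, 0.5]
finger_gap: 0.3
red [  -1.  -159.8   -0.3  114.9   41. ]
copper [ -1.6 -54.6   0.3 114.6  41.2]
blue [ -2.4  52.    0.3 117.3  43.8]
silver [ -2.5 157.5  -0.  113.9  39.6]
```

View pics/z21.png

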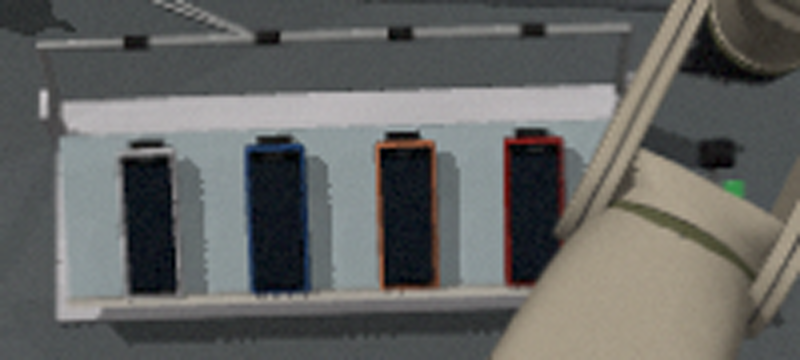

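View pics/z22.png

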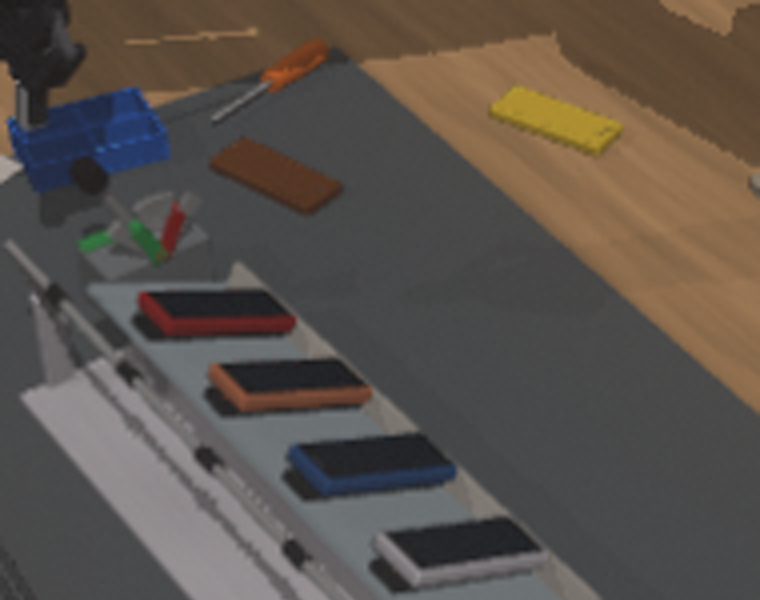

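All four are flush with the ledge. Red's top edge is now at row 138 in the crop, level with copper's. The knob is at (717,153) in that crop, and I locate it before throwing the lever back.

```bash
python3 - <<'E'
from h import *
s=dict(np.load('pics/top10.npz'))
print(pt_plane(s,180+717/4.,90+153/4.,150).round(1))
E
python3 -m pendant '[5,-5,-15,0,0, 4,-4,-20,0,0, 2,0,-20,0,0, 0,0,-10,0,0, 0,0,-6,0,0, 0,0,0,0,0]'
```

```text
[ 677.2 -265.6  150. ]
time: 34.28
tool_pos: [735.2, -253.8, 136.7]
tcp_rot: [-180.0, -8.7, 4.7]
ft_force: [-0.0, 0.0, -0.4]
finger_gap: -0.2
```

```bash
python3 -m pendant '[-10,-6,0,0,0, -12,-4,1,0,0, -12,-1,1,0,0, -12,-1,1,0,0, -12,-1,1,0,0, -12,-1,0,0,0, -12,-1,0,0,0]'; python3 -m pendant '[-8,0,0,0,0, -8,0,0,0,0]'
```

```text
time: 34.87
tool_pos: [661.4, -263.7, 151.1]
tcp_rot: [179.7, -9.9, 5.2]
ft_force: [1.1, -0.1, -0.4]
finger_gap: -0.0
time: 35.03
tool_pos: [645.6, -263.4, 154.0]
tcp_rot: [179.6, -10.1, 5.3]
ft_force: [1.7, -0.6, -0.2]
finger_gap: -0.2
```

```bash
python3 -m pendant '[-8,0,-3,0,0, -8,0,-3,0,0, -6,0,-3,0,0]'; python3 - <<'E'
from h import *
t=snap('scene','scene16')
cv2.imwrite('pics/z23.png',cv2.resize(t['frame'][150:330,160:350],None,fx=4,fy=4,interpolation=cv2.INTER_CUBIC)[:600])
E
```

```text
time: 35.28
tool_pos: [622.8, -263.0, 147.3]
tcp_rot: [179.5, -10.3, 5.4]
ft_force: [-0.4, 0.7, -0.2]
finger_gap: -0.1
```

View pics/z23.png

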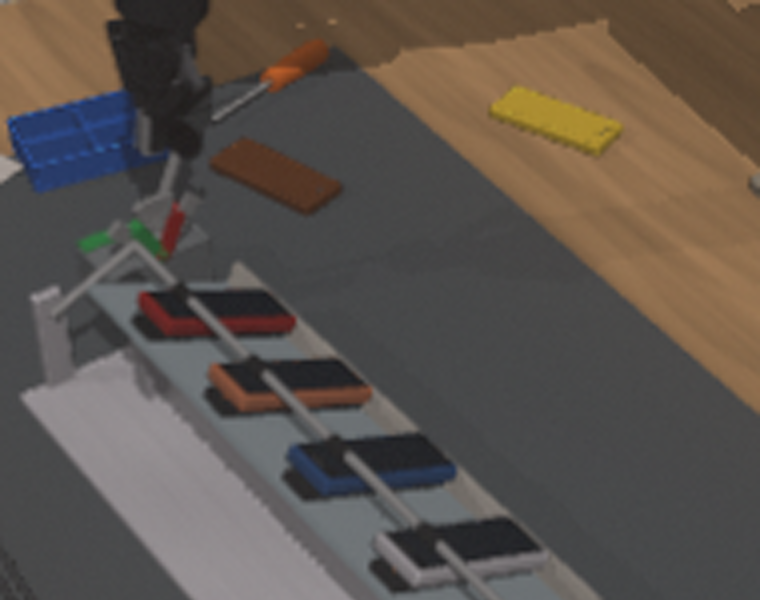

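The crop shows the bar down over all four handsets and the knob at (185,140), at red. I retract up and away, then check.

```bash
python3 -m pendant '[6,0,0,0,0, 6,0,15,0,0, 0,0,25,0,0, 0,0,30,0,0, 0,0,30,0,0, -20,0,20,0,0, -30,0,0,0,0, -35,0,0,0,0, -35,0,0,0,0, -35,0,0,0,0, -30,0,0,0,0, 0,0,0,0,0]'; python3 -m pendant '[-10,-20,0,0,0, -10,-30,0,0,0, -10,-35,0,0,0, -10,-35,0,0,0, -10,-35,0,0,0, 0,-30,0,0,0, 0,0,0,0,0, 0,0,0,0,0]'; python3 - <<'E'
from h import *
s=snap('top','top11'); cv2.imwrite('pics/z24.png',cv2.resize(s['frame'][60:260,110:440],None,fx=2.4,fy=2.4,interpolation=cv2.INTER_CUBIC))
f=s['frame'][135:168,340:375];hs=cv2.cvtColor(f,cv2.COLOR_BGR2HSV)
v,u=np.nonzero(hs[...,2]<28); P=pt_plane(s,u+340,v+135,157); print(len(u),P.mean(0).round(1) if len(u) else None,'start was 588.7 -268.8')
for n,w in dict(red=(298,116,330,168),copper=(268,116,298,168),blue=(236,116,264,168),silver=(205,116,230,168)).items(): print(n,onrack(s,w,'scr'))
t=snap('scene','scene17')
cv2.imwrite('pics/z25.png',cv2.resize(t['frame'][150:350,160:400],None,fx=3,fy=3,interpolation=cv2.INTER_CUBIC)[:600])
E
```

```text
time: 36.33
tool_pos: [448.0, -259.3, 270.6]
tcp_rot: [179.6, -10.1, 5.7]
ft_force: [-0.6, 0.0, 0.1]
finger_gap: -0.2
time: 37.0
tool_pos: [399.5, -453.9, 274.2]
tcp_rot: [179.3, -10.5, 5.8]
ft_force: [0.3, 1.0, 0.1]
finger_gap: 0.1
48 [ 588.9 -268.8  157. ] start was 588.7 -268.8
red [  -1.3 -159.3   -0.2  115.6   43.7]
copper [ -1.7 -54.3   0.4 114.5  41.9]
blue [ -2.3  51.9   0.5 117.3  44.6]
silver [-2.500e+00  1.576e+02  1.000e-01  1.139e+02  3.970e+01]
```

View pics/z24.png

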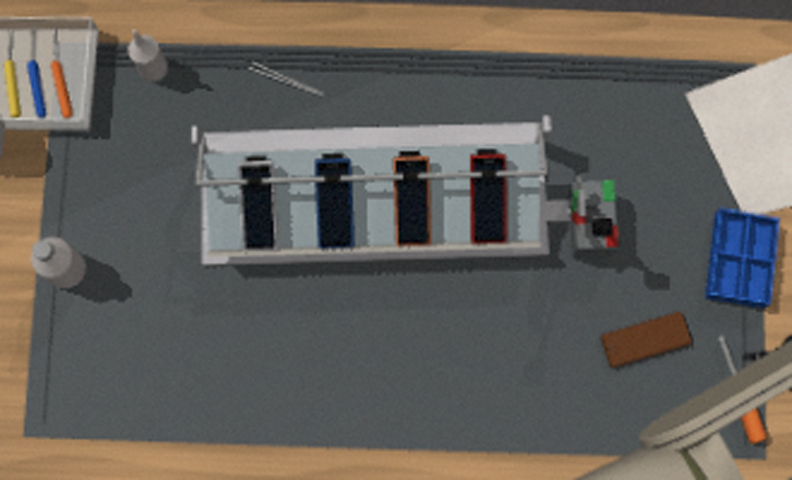

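View pics/z25.png

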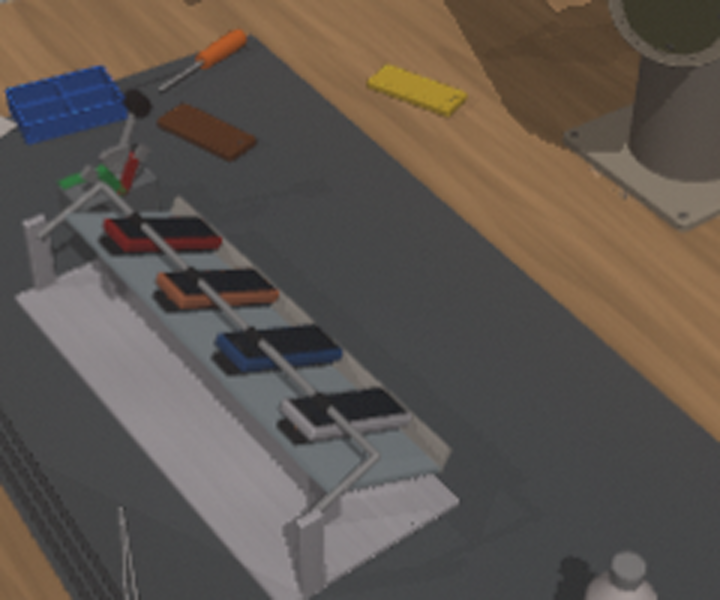

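The two pictures show the bar down over all four handsets, the knob back at its starting place, and the bottle, tray and screwdriver where they stood. I hand in.

```bash
python3 -c "
from bench import job; print(job.hand_in())"
```

```text
the job is handed in; nothing more can be done
None
```

All four handsets are clamped in the rack and the job is handed in, at about 37 s of the 210 s allowed. It reported no verdict.

- **Lever to green:** I pushed the lever over with closed fingers. The push ran about 65 N against the end stop for a moment, measured at the wrist. That is under the 120 N wrist limit. It is above the 40 N limit for the arm or gripper body pressing on something; the contact was at the fingertips.
- **Placing:** red, copper, blue and silver went onto rests 0 to 3 in that order. I gripped each across its width, let it pivot onto the slope and slid it down to the ledge. Red was first left about 8 mm short of the ledge, so I pushed it down from its upper end.
- **Lever to red:** I then pushed the lever back and moved the arm clear.

**Last checks:**
- **Handsets:** their centres measure 1 to 3 mm down-slope of nominal and within about 1.5 mm across. Their length is within 0.5° of the rests. I judged their flatness from the pictures only. These figures rest on my own estimate of the rack's pose, good to about 2 mm.
- **Lever:** the knob is within 0.2 mm of its starting place in the red notch, and the bar lies over all four handsets.
- **Bottle, screwdriver and tray:** they look unmoved by eye; I did not measure them.
- **Robot:** it was touching nothing at the end, with the force reading about 1 N.

Two readings disagreed. The tool had tilted about 10° by the end, because the tilt picked up under load is carried from row to row. The mask that included the frames read red 3 to 4 mm further up-slope than the screen-only one, so I relied on comparing the upper edges of the handsets.

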